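Spin-test the display stands and reject the stiff ones through the flap

ROBOT

A 6-joint arm with a two-finger parallel gripper is mounted at the origin on the work surface; the furniture and walls round the work are solid. World frame = base frame: x ahead of the robot, y to its left, z up, the work surface at z = 0. Lengths are in mm, angles in degrees, forces in N, time in s.
With the tool pointing down it reaches from about 300 to 850 mm from the base axis. Payload 4.2 kg.
Tool frame: the origin (TCP) lies midway between the tips of the shut fingers; the grasp point (between the pads) lies 19 mm behind it; x points along the fingers, z is the direction in which the jaws open and shut, and the axes are right-handed (so a half turn about x gives the same grasp; the last joint's range is limited). The gripper opens to 91 mm and grips with 3 to 60 N. Pads are 32 mm wide; open, the fingers measure 118 mm over their backs; the gripper's body (76 mm by 178 mm) begins 60 mm behind the grasp point.
Start: joints at [-71.792, 18.312, 89.639, -0, 72.044, -1.146], TCP at [190.566, -542.52, 213.976] pointing down, gripper open.
Joint ranges: [-177.97, 177.97], [-48.28, 115.42], [12.27, 149.76], [-77.06, 257.06], [2.81, 150.46], [-146.56, 146.56]. Speed limits (degrees/s): [147.25, 147.25, 180, 180, 180, 180].

INTERFACE

Orientations are given as [roll, pitch, yaw] about the fixed x, y, z axes, in that order (R = Rz(yaw) Ry(pitch) Rx(roll)).
In Python, from workcell import env gives the robot as it stands.
- The arm moves only by the tool send_rows, never from a script. Its argument "commands" is a list that holds one entry, the list of rows, each a list of 6 numbers: the shift along the tool's x, y, z normalised to -1 to 1, where 1 is 0.1 m, then the turn, a rotation vector about the tool's x, y, z normalised to -1 to 1, where 1 is 2 pi rad. In form: [[[x, y, z, wx, wy, wz], ...]]. A call has 1 to 20 rows; each row is the pose to reach, as a shift and turn from the pose commanded when the call began, along the tool's axes at that moment, turning the shorter way round; what a row does not reach only later rows make up. A row lasts 1/8 s, in which the tool goes at most 62.5 mm and 10.7 degrees, less where a joint would pass 70% of its speed; a pose out of reach is approached as far as the arm can. A call with a number of a shift or a turn outside -1 to 1 is refused whole. A call with a gripper value outside its range is refused whole. "jaw" is the closure, from -1 (fully open) to 1 (shut), so that 0 is half open, set as the call begins (left out, the last holds). The fingers move at their own pace and stop on an object; "force" is the grip in N (left out, the last holds). Time passes only in rows, so rows that repeat a pose let the fingers close. It gives the time, the measured TCP pose, the force and the opening at its end, in the units of the state.
- env.state(): the state, without advancing time (a new reading comes with each control period).
- env.grab_frame(name): name is "side" or "top" or "wrist"; returns (picture, depth): 400x640x3 uint8, red, green, blue; 400x640 float32, mm along the optical axis (not along the pixel's ray), 0 where there is no reading.
- env.get_calibration(name): a dict with "mtx" (3x3 intrinsics, pixels), "camera_from_world" (4x4, takes a point from world to camera coordinates). Camera axes: x right, y up, looking along -z (the intrinsics and any distortion apply to the point x, -y, -z); pixel columns grow to the right and rows downward; lengths in mm; the calibration is good to about 2 mm. A picture is of the moment at which its call begins: read the wrist's pose just before it. get_calibration takes no time and is no camera call; for the wrist camera it gives the pose at the moment of the call.
- env.job_done(): hands the job in, once; it reports no verdict.
The state is a dict: "time_s": time; "qpos": joint angles; "qvel": joint speeds; "effort": joint torques, N m; "ee_pos": TCP position; "ee_rot": TCP orientation; "force": force on the tool from outside, world axes, zero at the start; "torque": the same for the moment, N m; "gripper_width": finger opening in mm.
Only numpy, scipy, OpenCV 4.12 (cv2) and the standard library are available. Lean on these libraries where they do the work, as an engineer would, in place of code of your own. Each camera call takes 0.05 s, during which the arm holds its last target.

TASK

Test the little rotating display stands on the table: push each one's stud to spin its white disc and see whether it coasts or drags. Stand those that run free upright on the dark display board; put each one that binds on the loading shelf of the faults box and push it in through the sprung flap, so that it lies inside and the flap shuts behind it. Leave the candle jar, the tape and the ribbon spool where they are.

Things in the scene. Friction and masses are not known exactly. Their poses are not given: they have to be found in the camera images.
- faults_box: Fixed wooden faults box, 180 mm wide. Origin at table level right under the lower edge of its flap opening; x points level INTO the box (the way things are pushed), y to its left, z up. Loading shelf at x -140 to 0 mm, bin behind the flap at x 0 to 240 mm. Its front above the shelf leans back 35 degrees, from (x 0, z 110 mm) to the flap's hinge (x 49, z 180 mm); flat clear roof at z 192 mm.
- shelf_mid (a point): Centre of the flat loading shelf's surface, 110 mm above the table, 70 mm before the flap's lower edge; axes as the faults box. The shelf is 140 mm long (x) and 168 mm wide (y) inside 6 mm thick lips that stand 10 mm above it at both sides and at its near end.
- flap_sill (a point): Middle of the shelf's far edge, under the shut flap, 110 mm above the table; axes as the faults box. The opening over it is 120 mm wide. Right behind the edge a slick steel chute drops steeply into the roofed bin: a stand whose rear has been pushed up to this edge slides down by itself.
- flap (a joint): Flap of the faults box, a 118 mm wide steel sheet hinged along its upper edge, which swings inward only: 0 rad = shut, up to 2.0 rad = pushed fully in. A light spring (about 0.5 N at the lower edge) shuts it.
- board: Fixed dark wooden display board, 120 mm (its x) by 180 mm (its y), 15 mm thick. Origin at the centre of its underside.
- stand_1: Small rotating display stand, one of up to five alike (may be absent), 43 mm high, 270 g: round black base 56 mm across, 22 mm high (grip here); on it a white disc 50 mm across, top at 29 mm, that turns, with a brass stud. Origin at the centre of the underside, z up. Some discs run free and coast for seconds after a push; others drag (0.3 N at the stud) and stop at once.
- stand_1_top (a joint): Angle of the white disc of stand_1 on its base, rad, anticlockwise from above positive, without stops, counted over whole turns; 0 at the start.
- stand_1_stud (a point): Middle of the upright brass stud on the white disc of stand_1: 8 mm thick, 14 mm high (29 to 43 mm above the base's underside), 18 mm from the disc's axis. Push it sideways to turn the disc.
- stand_2: Small rotating display stand, one of up to five alike (may be absent), 43 mm high, 270 g: round black base 56 mm across, 22 mm high (grip here); on it a white disc 50 mm across, top at 29 mm, that turns, with a brass stud. Origin at the centre of the underside, z up. Some discs run free and coast for seconds after a push; others drag (0.3 N at the stud) and stop at once.
- stand_2_top (a joint): Angle of the white disc of stand_2 on its base, rad, anticlockwise from above positive, without stops, counted over whole turns; 0 at the start.
- stand_2_stud (a point): Middle of the upright brass stud on the white disc of stand_2: 8 mm thick, 14 mm high (29 to 43 mm above the base's underside), 18 mm from the disc's axis. Push it sideways to turn the disc.
- stand_3: Small rotating display stand, one of up to five alike (may be absent), 43 mm high, 270 g: round black base 56 mm across, 22 mm high (grip here); on it a white disc 50 mm across, top at 29 mm, that turns, with a brass stud. Origin at the centre of the underside, z up. Some discs run free and coast for seconds after a push; others drag (0.3 N at the stud) and stop at once.
- stand_3_top (a joint): Angle of the white disc of stand_3 on its base, rad, anticlockwise from above positive, without stops, counted over whole turns; 0 at the start.
- stand_3_stud (a point): Middle of the upright brass stud on the white disc of stand_3: 8 mm thick, 14 mm high (29 to 43 mm above the base's underside), 18 mm from the disc's axis. Push it sideways to turn the disc.
- stand_4: Small rotating display stand, one of up to five alike (may be absent), 43 mm high, 270 g: round black base 56 mm across, 22 mm high (grip here); on it a white disc 50 mm across, top at 29 mm, that turns, with a brass stud. Origin at the centre of the underside, z up. Some discs run free and coast for seconds after a push; others drag (0.3 N at the stud) and stop at once.
- stand_4_top (a joint): Angle of the white disc of stand_4 on its base, rad, anticlockwise from above positive, without stops, counted over whole turns; 0 at the start.
- stand_4_stud (a point): Middle of the upright brass stud on the white disc of stand_4: 8 mm thick, 14 mm high (29 to 43 mm above the base's underside), 18 mm from the disc's axis. Push it sideways to turn the disc.
- stand_5: Small rotating display stand, one of up to five alike (may be absent), 43 mm high, 270 g: round black base 56 mm across, 22 mm high (grip here); on it a white disc 50 mm across, top at 29 mm, that turns, with a brass stud. Origin at the centre of the underside, z up. Some discs run free and coast for seconds after a push; others drag (0.3 N at the stud) and stop at once.
- stand_5_top (a joint): Angle of the white disc of stand_5 on its base, rad, anticlockwise from above positive, without stops, counted over whole turns; 0 at the start.
- stand_5_stud (a point): Middle of the upright brass stud on the white disc of stand_5: 8 mm thick, 14 mm high (29 to 43 mm above the base's underside), 18 mm from the disc's axis. Push it sideways to turn the disc.
- candle_jar: Glass candle jar, 76 mm across, 90 mm high, bystander. Origin at the centre of its underside.
- tape_roll: Roll of brown tape lying flat, 93 mm across, 48 mm high, bystander. Origin at the centre of its underside.
- ribbon_spool: Ribbon spool lying flat, 66 mm across, 24 mm high, bystander. Origin at the centre of its underside.
Not all that is in view belongs to the job. Leave any turquoise look-alike of the stand_5 alone.

How it is judged:
By the outcome, as a careful person would: the job done as asked, in the order asked, and still so for the second after the job is handed in, with the robot touching nothing.
Of stand_1, stand_2, stand_3, stand_4, stand_5 only 4 to 5 are there at a start; the rules pass over those that are not, and their reading is None.
At some moment in a run one of stand_1, stand_2, stand_3, stand_4, stand_5 may be knocked a few centimetres aside while the robot is not near it.
It also fails if it takes over 210 s, if anything falls off the work surface, if the arm or the gripper's body presses on something with over 40 N, if the wrist force passes 120 N, or if a joint passes its speed limit or range.

## Working session

There is one attempt and no reset: what is moved stays moved. The work goes in short steps, Python scripts to look and compute and a tool call to move; the robot and the scene stay as the last step left them, time stands still between calls to the robot, and variables do not carry over. Pictures are saved under pics/ and viewed, and the job is handed in when it is done.

Besides the shell and the picture viewer there is one more tool, called after "Request:" in YAML: its name, and indented under it one key for each argument. send_rows: Moves the arm, as the interface text tells. Its arguments: {"type":"object","properties":{"commands":{"type":"array","items":{"type":"array","items":{"type":"array","items":{"type":"number","minimum":-1,"maximum":1}}}},"jaw":{"type":"number"},"force":{"type":"number"}},"required":["commands"]}

```bash
ls; mkdir -p pics
python3 - <<'E'
from workcell import env
import cv2
print(env.state())
for n in ["top","side","wrist"]:
    p,d=env.grab_frame(n); cv2.imwrite(f"pics/{n}0.png",p[:,:,::-1])
    c=env.get_calibration(n); print(n,c["mtx"].round(1).tolist(),c["camera_from_world"].round(3).tolist(),[k for k in c])
E
```

```text
pics
{'time_s': 0.0, 'qpos': array([-7.17927826e+01,  1.83518560e+01,  8.97087707e+01,  1.29136768e-03,
        7.20423967e+01, -1.14624680e+00]), 'qvel': array([ 0.10412322,  0.00752865,  0.0204946 ,  0.04189846, -0.09217147,
        0.05686991]), 'effort': array([ 1.19120148e-03, -4.12466347e+01, -2.31970489e+01,  7.27650197e-02,
        4.55715274e-02, -1.48062295e-04]), 'ee_pos': array([ 190.39467606, -542.01455822,  213.10209997]), 'ee_rot': array([178.17098507,  89.89696932, 107.52405001]), 'force': array([ 0.93389155,  0.42199011, -0.35346837]), 'torque': array([0.0298106 , 0.01946595, 0.00047915]), 'gripper_width': 91.15077149405738}
top [[383.9, 0.0, 318.9], [0.0, 383.9, 201.1], [0.0, 0.0, 1.0]] [[0.018, -1.0, 0.016, -61.46], [0.986, 0.02, 0.167, -507.804], [-0.167, 0.013, 0.986, -1178.202], [0.0, 0.0, 0.0, 1.0]] ['mtx', 'camera_from_world']
side [[367.9, 0.0, 314.2], [0.0, 367.9, 193.4], [0.0, 0.0, 1.0]] [[0.131, 0.991, 0.014, -43.893], [-0.861, 0.106, 0.498, 365.619], [0.492, -0.077, 0.867, -1638.793], [0.0, 0.0, 0.0, 1.0]] ['mtx', 'camera_from_world']
wrist [[296.1, 0.0, 318.3], [0.0, 296.1, 197.1], [0.0, 0.0, 1.0]] [[0.332, -0.943, -0.002, -574.848], [0.903, 0.318, -0.29, 31.979], [0.274, 0.095, 0.957, -392.291], [0.0, 0.0, 0.0, 1.0]] ['mtx', 'camera_from_world']
```

View pics/top0.png

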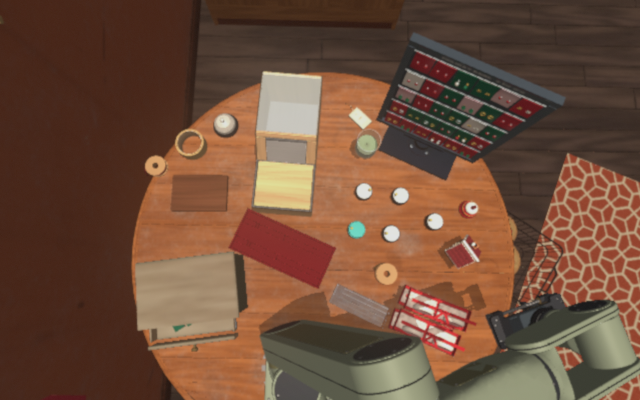

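View pics/side0.png

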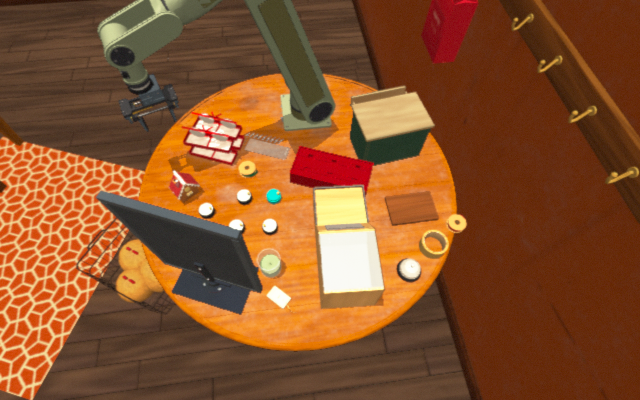

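View pics/wrist0.png

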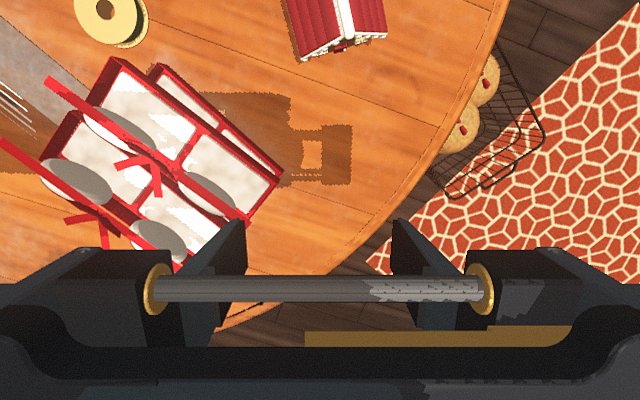

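```bash
cat > h.py <<'E'
from workcell import env
import cv2, numpy as np
def ray(n,u,v,z,c=None):
    c=c or env.get_calibration(n); K=c["mtx"];T=c["camera_from_world"]
    d=np.array([(u-K[0,2])/K[0,0],-(v-K[1,2])/K[1,1],-1.]); R=T[:3,:3]; o=-R.T@T[:3,3]; d=R.T@d
    return o+d*(z-o[2])/d[2]
def proj(n,p,c=None):
    c=c or env.get_calibration(n); K=c["mtx"];T=c["camera_from_world"]
    q=T[:3,:3]@np.array(p,float)+T[:3,3]
    return np.array([K[0,0]*q[0]/-q[2]+K[0,2],K[1,1]*-q[1]/-q[2]+K[1,2]])
def crop(n,p,x0,x1,y0,y1,f): cv2.imwrite(n,cv2.resize(p[y0:y1,x0:x1,::-1],None,fx=f,fy=f,interpolation=cv2.INTER_CUBIC))
E
python3 - <<'E'
from h import *
p=cv2.imread("pics/top0.png")[:,:,::-1]
crop("pics/t1.png",p,340,500,160,280,5)
crop("pics/t2.png",p,140,340,60,210,4)
p=cv2.imread("pics/side0.png")[:,:,::-1]
crop("pics/s1.png",p,310,470,180,300,5)
for n,u,v,z in [("a",364,191,29),("b",400,195,29),("c",434,221,29),("d",391,233,29),("e",225,124,29),("turq",357,230,29),("red",470,209,30)]:
    w=ray("top",u,v,z); print(n,w.round(0),proj("side",w).round(0))
for u,v in [(172,174),(228,177),(228,211),(172,211)]: print("board",ray("top",u,v,15).round(0))
E
```

```text
a [ 547. -198.   29.] [268. 224.]
b [ 537. -314.   29.] [235. 225.]
c [ 454. -422.   29.] [205. 208.]
d [ 413. -283.   29.] [243. 195.]
e [764. 264.  29.] [407. 266.]
turq [ 420. -175.   29.] [271. 193.]
red [ 495. -540.   30.] [172. 222.]
board [594. 430.  15.]
board [588. 247.  15.]
board [475. 241.  15.]
board [472. 420.  15.]
```

View pics/t1.png

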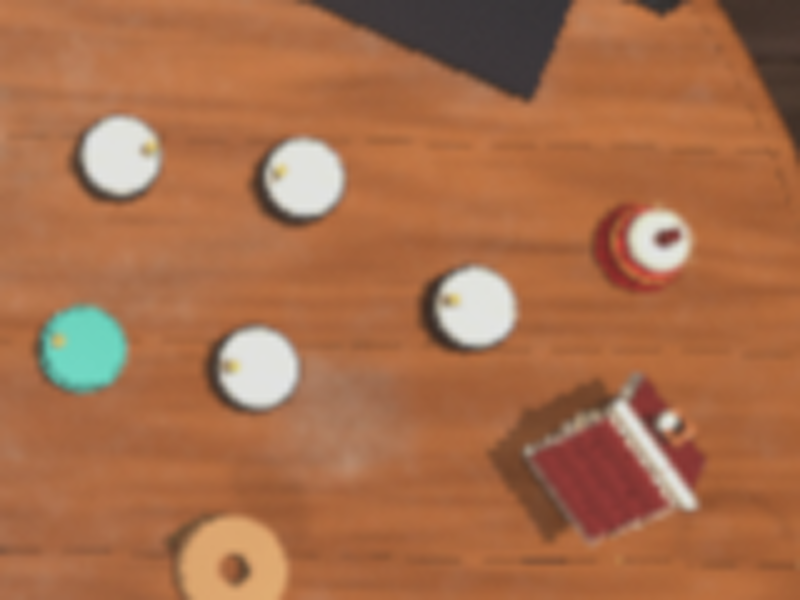

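View pics/t2.png

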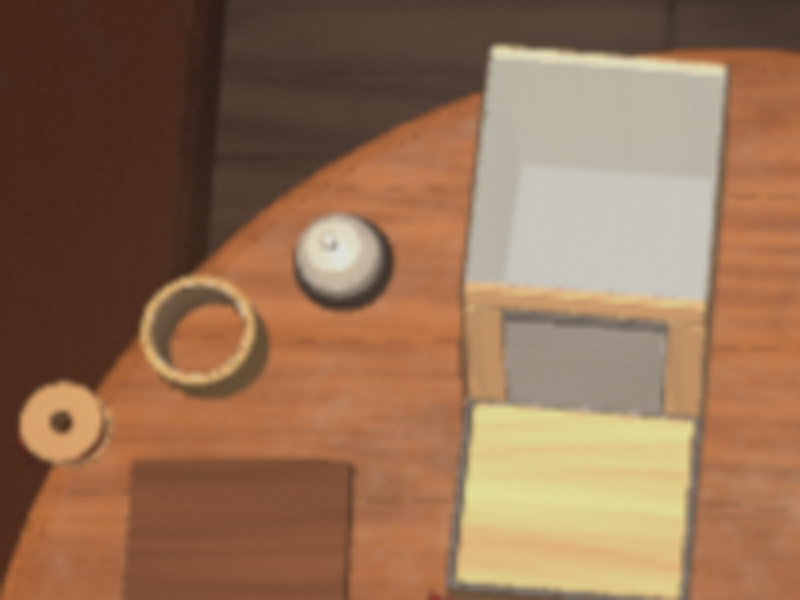

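View pics/s1.png

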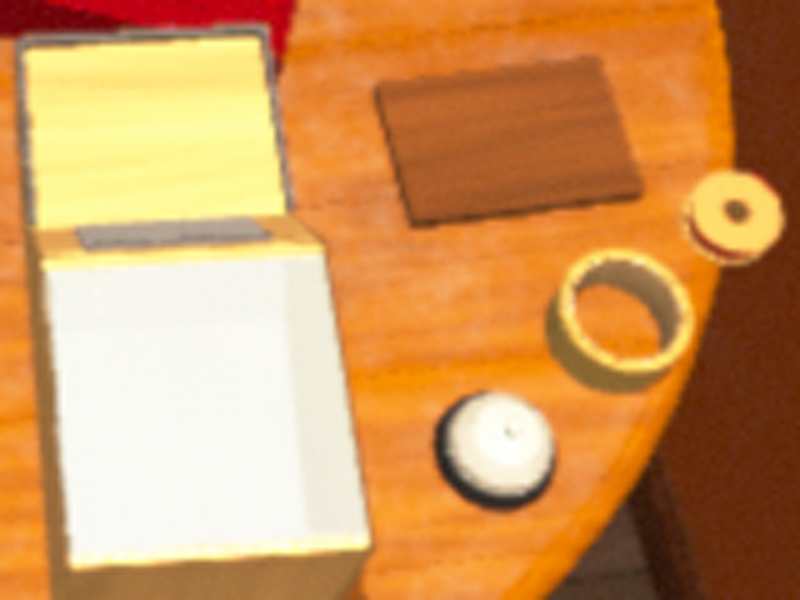

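```bash
cat >> h.py <<'E'
from scipy.spatial.transform import Rotation as Ro
def stands(name="top",z=29,save=None,p=None,c=None,amin=60,amax=2500):
    """white discs -> world centres; stud by yellowish pixels at z 43"""
    if p is None: p,_=env.grab_frame(name)
    c=c or env.get_calibration(name)
    hsv=cv2.cvtColor(np.ascontiguousarray(p),cv2.COLOR_RGB2HSV)
    m=((hsv[...,1]<45)&(hsv[...,2]>185)).astype(np.uint8)
    n,l,s,ce=cv2.connectedComponentsWithStats(m); out=[]
    for i in range(1,n):
        if not amin<s[i,4]<amax: continue
        co,_=cv2.findContours((l==i).astype(np.uint8),cv2.RETR_EXTERNAL,cv2.CHAIN_APPROX_NONE)
        h=cv2.convexHull(co[0]); (u,v),r=cv2.minEnclosingCircle(h)
        M=cv2.moments(h); 
        if M["m00"]==0: continue
        cu,cv_=M["m10"]/M["m00"],M["m01"]/M["m00"]
        mk=np.zeros(m.shape,np.uint8); cv2.circle(mk,(int(round(u)),int(round(v))),int(r*1.0),1,-1)
        y=(mk>0)&(hsv[...,1]>70)&(hsv[...,0]>15)&(hsv[...,0]<35)&(hsv[...,2]>90)
        yy,xx=np.nonzero(y); st=None
        if len(xx): 
            wt=hsv[yy,xx,1].astype(float); st=ray(name,(xx*wt).sum()/wt.sum(),(yy*wt).sum()/wt.sum(),36,c)
        w=ray(name,cu,cv_,z,c)
        out.append((np.round([cu,cv_,r,s[i,4]],1),w.round(1),None if st is None else (st-w)[:2].round(1), len(xx)))
    return out
def R(): return Ro.from_euler("xyz",env.state()["ee_rot"],degrees=True).as_matrix()
E
python3 - <<'E'
from h import *
p=cv2.imread("pics/top0.png")[:,:,::-1]
for s in stands("top",p=p): print(s)
print(R().round(3))
c=env.get_calibration("wrist");T=c["camera_from_world"];o=-T[:3,:3].T@T[:3,3];print("wristcam",o, "in tool",R().T@(o-env.state()["ee_pos"]))
_,d=env.grab_frame("top")
c=env.get_calibration("top");K=c["mtx"];T=c["camera_from_world"]
v,u=np.mgrid[0:400,0:640]
P=np.stack([(u-K[0,2])/K[0,0]*d,-(v-K[1,2])/K[1,1]*d,-d],-1)-T[:3,3]
W=P@T[:3,:3]
np.save("W.npy",W)
def pr(u,v):print((u,v),W[v,u].round(0))
for q in [(258,185),(285,187),(310,187),(285,164),(285,205),(283,78),(262,100),(318,100),(285,150),(285,138),(262,132),(367,143),(400,130),(420,160),(440,168),(445,155),(480,155),(520,120),(283,248),(190,133),(225,124),(200,193),(386,273),(430,310),(470,209),(460,250),(180,290)]: pr(*q)
import itertools
# box corners
for n,u,v,z in [("shelfNL",253,207,120),("shelfNR",312,209,120),("shelfFL",258,161,110),("shelfFR",314,165,110)]: print(n,ray("top",u,v,z).round(0))
E
```

```text
(array([359.7, 118.3,  10.1, 207. ]), array([ 795.2, -183.7,   29. ]), array([-10.6,  -0.9]), 5)
(array([223. , 121.5,   6.7, 133. ]), array([773. , 271.1,  29. ]), None, 0)
(array([363.8, 190.5,   7.5, 160. ]), array([ 549. , -196.9,   29. ]), array([  4. , -17.5]), 4)
(array([400.7, 195. ,   7.3, 163. ]), array([ 536.8, -316.5,   29. ]), array([ 2.5, 17.8]), 3)
(array([471.2, 207.8,   5.7,  77. ]), array([ 499.5, -544.3,   29. ]), None, 0)
(array([435.1, 221. ,   7.4, 170. ]), array([ 454.1, -425.6,   29. ]), array([ 3.8, 18.3]), 6)
(array([391.4, 233.1,   7.5, 167. ]), array([ 412.8, -284.6,   29. ]), array([-0. , 18.6]), 4)
(array([470.3, 250.7,  12.3,  66. ]), array([ 361.8, -534.7,   29. ]), None, 0)
(array([446.2, 336.3,   9.7, 104. ]), array([ 100.7, -448.1,   29. ]), None, 0)
[[-0.     0.943  0.331]
 [ 0.001  0.331 -0.943]
 [-1.    -0.    -0.001]]
wristcam [ 269.16523571 -515.38308722  383.79199554] in tool [-170.47002779   83.13664721    0.60993056]
(258, 185) [543. 134. 111.]
(285, 187) [539.  52. 108.]
(310, 187) [540. -23. 113.]
(285, 164) [610.  54. 111.]
(285, 205) [483.  50. 112.]
(283, 78) [850.  62. 191.]
(262, 100) [779. 121. 191.]
(318, 100) [782. -42. 194.]
(285, 150) [642.  53. 150.]
(285, 138) [668.  51. 184.]
(262, 132) [680. 116. 195.]
(367, 143) [ 705. -206.   44.]
(400, 130) [ 743. -309.   68.]
(420, 160) [ 658. -385.   19.]
(440, 168) [ 635. -455.    8.]
(445, 155) [ 680. -472.   10.]
(480, 155) [ 644. -534.  138.]
(520, 120) [ 654. -519.  392.]
(283, 248) [357.  55.  72.]
(190, 133) [731. 378.  28.]
(225, 124) [757. 259.  48.]
(200, 193) [532. 334.  17.]
(386, 273) [ 287. -271.    0.]
(430, 310) [ 189. -369.  134.]
(470, 209) [ 493. -534.   44.]
(460, 250) [ 360. -477.   94.]
(180, 290) [236. 313. 200.]
shelfNL [474. 144. 120.]
shelfNR [472. -31. 120.]
shelfFL [618. 137. 110.]
shelfFR [609. -34. 110.]
```

```bash
cat >> h.py <<'E'
def need(x,y,z,yaw=0):
    """shift/turn in tool units so that tool x down, tool y at angle yaw from world x"""
    s=env.state(); r=R(); a=np.radians(yaw)
    Y=np.array([np.cos(a),np.sin(a),0]);X=np.array([0,0,-1.]);T=np.column_stack([X,Y,np.cross(X,Y)])
    sh=r.T@(np.array([x,y,z])-s["ee_pos"])/100
    tu=Ro.from_matrix(r.T@T).as_rotvec()/(2*np.pi)
    print("t",round(s["time_s"],2),"at",s["ee_pos"].round(1),"need",sh.round(3),tu.round(4))
E
python3 -c "
from h import *
need(383,-261,110)"
```

```text
t 0.2 at [ 190.5 -542.2  213.5] need [ 1.037  2.749 -2.014] [ 0.0538 -0.0002  0.    ]
```

Request:
send_rows:
  commands:
    - [[0,0.4,-0.4,0.027,0,0],[0,0.8,-0.75,0.0538,0,0],[0,1,-1,0.0538,0,0],[0,1,-1,0.0538,0,0]]
  jaw: 1

```text
time_s: 0.7
ee_pos: [252.2, -413.3, 214.1]
ee_rot: [-163.3, 90.0, 106.8]
force: [0.1, -0.1, -0.2]
gripper_width: 54.3
```

```bash
python3 -c "
from h import *
need(383,-261,110);print(R().round(3).tolist())"
```

```text
t 0.7 at [ 252.2 -413.3  214.1] need [ 1.041  1.312 -1.519] [ 0.0004 -0.      0.    ]
[[-0.0, 1.0, 0.003], [0.0, 0.003, -1.0], [-1.0, -0.0, -0.0]]
```

Request:
send_rows:
  commands:
    - [[0,0.35,-0.4,0,0,0],[0.1,0.7,-0.8,0,0,0],[0.3,1,-1,0,0,0],[0.3,1,-1,0,0,0]]

```text
time_s: 1.2
ee_pos: [352.5, -314.5, 182.6]
ee_rot: [-126.7, 89.9, 143.4]
force: [-0.5, -0.7, -0.2]
gripper_width: 14.1
```

Run:
```python
from h import *
need(383,-261,35)
p,_=env.grab_frame("wrist"); cv2.imwrite("pics/w1.png",p[:,:,::-1])
for s in stands("wrist",p=p,amin=300,amax=60000): print(s)
p,_=env.grab_frame("top")
for s in stands("top",p=p): print(s)
```

```text
t 1.2 at [ 352.5 -314.5  182.6] need [ 1.477  0.309 -0.532] [ 0.0004 -0.0002  0.0003]
(array([319.3,   9.5,  25. , 899. ]), array([ 525.2, -316.4,   29. ]), array([-12.4,   2.2]), 7)
(array([ 553.6,   36.6,   24.6, 1181. ]), array([ 502.2, -547. ,   29. ]), array([-11.,  -5.]), 20)
(array([ 424.7,   85.8,   26.4, 1875. ]), array([ 456.6, -425. ,   29. ]), array([ 2.8, 15.2]), 71)
(array([ 289.2,  126.4,   23.6, 1646. ]), array([ 415.7, -284.6,   29. ]), array([-1.8, 18.7]), 54)
(array([534. , 198.2,  38.5, 706. ]), array([ 335.8, -563.3,   29. ]), array([  1.9, -10. ]), 12)
(array([501.6, 190.1,  48.7, 437. ]), array([ 345.4, -524.3,   29. ]), array([32.4, 23.8]), 236)
(array([359.7, 118.3,  10.1, 209. ]), array([ 795.2, -183.7,   29. ]), array([-10.8,  -1. ]), 5)
(array([223. , 121.5,   6.7, 131. ]), array([773. , 271.1,  29. ]), None, 0)
(array([363.8, 190.5,   7.5, 160. ]), array([ 549. , -196.9,   29. ]), array([  4. , -17.5]), 4)
(array([400.7, 195. ,   7.4, 164. ]), array([ 536.9, -316.5,   29. ]), array([ 2.5, 17.8]), 3)
(array([471.2, 207.8,   5.7,  77. ]), array([ 499.5, -544.3,   29. ]), None, 0)
(array([433. , 218.8,   7.1,  85. ]), array([ 461.3, -419. ,   29. ]), array([-3.4, 11.7]), 6)
(array([390.6, 231.6,   7.3, 109. ]), array([ 417.4, -282.3,   29. ]), array([-4.6, 16.3]), 4)
```

View pics/w1.png

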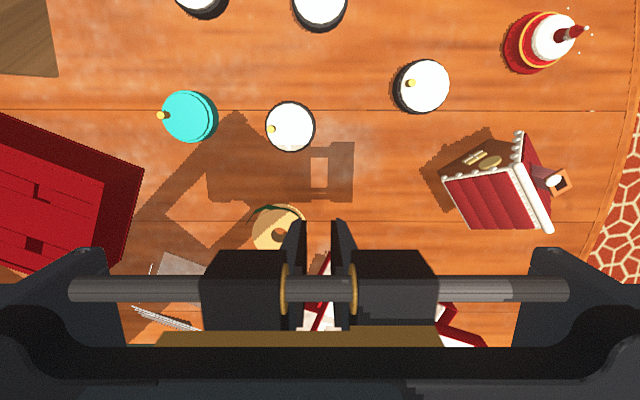

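Request:
send_rows:
  commands:
    - [[0.3,0.2,-0.3,0,0,0],[0.7,0.3,-0.53,0,0,0],[1,0.3,-0.53,0,0,0],[1,0.3,-0.53,0,0,0]]

```text
time_s: 1.8
ee_pos: [380.3, -262.5, 82.9]
ee_rot: [-118.1, 89.8, 151.8]
force: [-0.6, -0.3, -0.5]
gripper_width: 0.2
```

Run:
```python
from h import *
need(383,-261,35)
p,_=env.grab_frame("wrist"); cv2.imwrite("pics/w2.png",p[:,:,::-1])
for s in stands("wrist",p=p,amin=300,amax=60000): print(s)
```

```text
t 1.8 at [ 380.3 -262.5   82.9] need [ 0.479  0.028 -0.014] [-0.0002 -0.0003  0.0005]
(array([ 396.4,   11.7,   35. , 1502. ]), array([ 526. , -316.1,   29. ]), None, 0)
(array([ 538.4,  115.3,   38.2, 3482. ]), array([ 459. , -425.5,   29. ]), array([ 1.7, 16.4]), 232)
(array([ 344.5,  171.1,   32. , 2924. ]), array([ 417.5, -284. ,   29. ]), array([-2.5, 17.8]), 123)
```

View pics/w2.png

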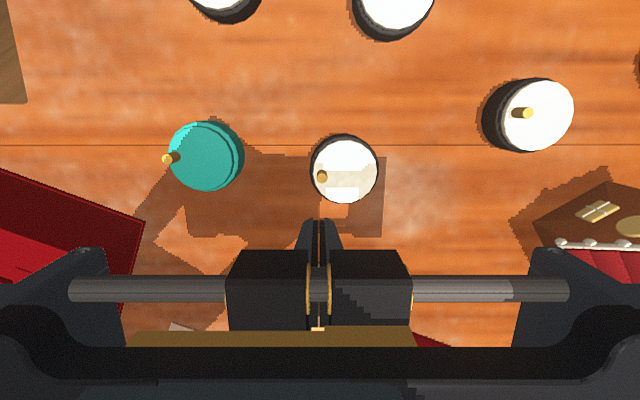

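Request:
send_rows:
  commands:
    - [[0.25,0.02,-0.01,0,0,0],[0.48,0.02,-0.01,0,0,0],[0.48,0.02,-0.01,0,0,0],[0.48,0.12,-0.01,0,0,0],[0.48,0.22,-0.01,0,0,0],[0.48,0.32,-0.01,0,0,0],[0.48,0.42,-0.01,0,0,0],[0.48,0.5,-0.01,0,0,0],[0.1,0.5,0,0,0,0],[0,0.1,0,0,0,0],[0,0,0,0,0,0]]

```text
time_s: 3.22
ee_pos: [380.7, -261.8, 84.5]
ee_rot: [22.7, 90.0, -67.4]
force: [0.2, -0.5, -0.3]
gripper_width: 0.4
```

```bash
cat >> h.py <<'E'
def watch(k,tag,near=None,gap=None):
    im=[]
    for i in range(k):
        t=env.state()["time_s"]; c=env.get_calibration("wrist"); p,_=env.grab_frame("wrist"); cv2.imwrite(f"pics/{tag}_{i}.png",p[:,:,::-1]); im.append(p[0:260])
        for s in stands("wrist",p=p,c=c,amin=300,amax=60000):
            if near is None or np.hypot(*(s[1][:2]-near))<40: print(round(t,2),s[0][:2],s[1][:2],"stud",s[2], None if s[2] is None else round(float(np.degrees(np.arctan2(s[2][1],s[2][0])))))
E
python3 - <<'E'
from h import *
watch(4,"wD",(415,-284))
E
```

```text
3.23 [344.9 172. ] [ 416.  -282.7] stud [-14.5  11.7] 141
3.27 [345.3 170.6] [ 416.5 -282.7] stud [-11.9  14.3] 130
3.33 [344.9 172.2] [ 416.5 -282.8] stud [-8.9 16. ] 119
3.38 [344.6 173.4] [ 416.4 -282.8] stud [-5.5 17.4] 108
```

View pics/wD_0.png

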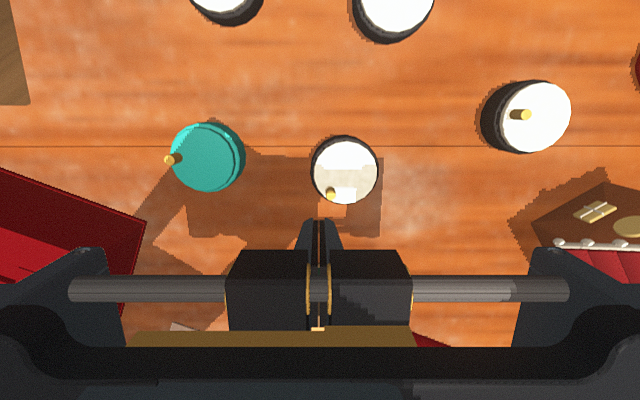

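View pics/wD_3.png

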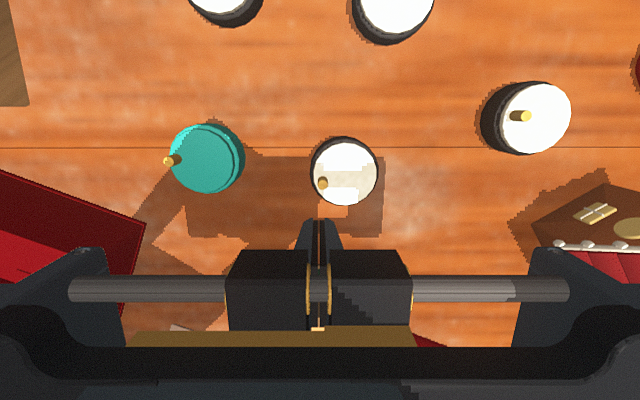

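Run:
```python
from h import *
need(422,-404,85)
```

```text
t 3.42 at [ 382.5 -262.3   83.7] need [-0.013  0.395  1.417] [-0.0001  0.     -0.0001]
```

Request:
send_rows:
  commands:
    - [[0,0.2,0.5,0,0,0],[0,0.4,1,0,0,0],[0,0.4,1,0,0,0]]

```text
time_s: 3.8
ee_pos: [424.4, -365.5, 83.2]
ee_rot: [45.8, 89.8, -44.3]
force: [-0.1, 1.0, -0.2]
gripper_width: 0.2
```

Request:
send_rows:
  commands:
    - [[0,0,0.4,0,0,0],[0,0,0.42,0,0,0],[0,0,0.42,0,0,0]]

```text
time_s: 4.18
ee_pos: [421.6, -402.9, 83.3]
ee_rot: [-146.8, 89.9, 123.1]
force: [-0.6, 1.1, -0.2]
gripper_width: 0.5
```

Run:
```python
from h import *
need(422,-404,35)
watch(1,"wC")
```

```text
t 4.17 at [ 421.6 -402.9   83.3] need [0.483 0.005 0.012] [-0.     -0.0003  0.0002]
4.17 [23.2 38.7] [ 549.8 -201.4] stud [  4.7 -10.9] -67
4.17 [191.4  54.8] [ 539.7 -315.2] stud [ 0.7 15.5] 87
4.17 [513.3 112.1] [ 501.6 -545.1] stud [-10.9  -3.5] -162
4.17 [345.2 156.2] [ 469.4 -423.5] stud [-10.   17.6] 120
4.17 [341.1 194.3] [ 439.2 -421. ] stud [ -3.4 -10.3] -108
4.17 [164.  230.4] [ 408.1 -276.2] stud [20.5 -5.1] -14
4.17 [463.9 327.3] [ 312.5 -536.2] stud None None
```

View pics/wC_0.png

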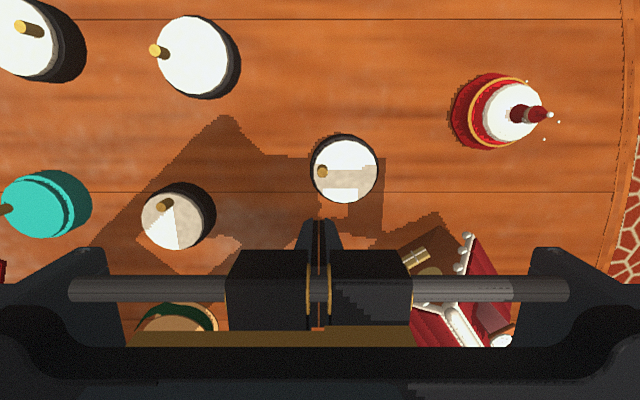

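Request:
send_rows:
  commands:
    - [[0.25,0.02,0,0,0,0],[0.48,0.01,0,0,0,0],[0.48,0.01,0,0,0,0],[0.48,0.12,0,0,0,0],[0.48,0.22,0,0,0,0],[0.48,0.32,0,0,0,0],[0.48,0.42,0,0,0,0],[0.48,0.5,0,0,0,0],[0.1,0.5,0,0,0,0],[0,0.1,0,0,0,0],[0,0,0,0,0,0]]

```text
time_s: 5.6
ee_pos: [420.8, -404.2, 84.8]
ee_rot: [30.7, 90.0, -59.3]
force: [0.3, -0.1, -1.0]
gripper_width: 0.4
```

Run:
```python
from h import *
watch(6,"wC2",(456,-424))
a=[cv2.imread(f"pics/wC2_{i}.png")[90:240,220:470] for i in (0,2,5)]
cv2.imwrite("pics/wC2m.png",np.hstack(a))
```

```text
5.6 [343.  156.4] [ 468.2 -423.4] stud [-19.9  12.6] 148
5.6 [341.3 193.8] [ 438.3 -422.8] stud [ 5.9 11.2] 62
5.65 [343.5 155.3] [ 468.3 -423.5] stud [-17.5  15.1] 139
5.65 [340.6 193.3] [ 438.1 -421.8] stud [ 7.6 10.6] 54
5.7 [343.4 156.3] [ 468.7 -423.4] stud [-14.1  16.1] 131
5.7 [340.3 193.4] [ 439.3 -421.6] stud None None
5.75 [343.3 156.6] [ 469.4 -423.5] stud [-12.1  17.5] 125
5.75 [340.1 194.4] [ 439.3 -421.7] stud [-3.3 -9.5] -109
5.8 [343.6 156.9] [ 469.5 -423.7] stud [-8.5 17.2] 116
5.8 [339.7 194. ] [ 440.1 -421.3] stud [ -3.6 -10.6] -109
5.85 [343.9 157.1] [ 469.6 -423.8] stud [-5.6 16.4] 109
5.85 [340.1 194.4] [ 440.  -421.6] stud [-4.1 -9.6] -113
```

View pics/wC2m.png

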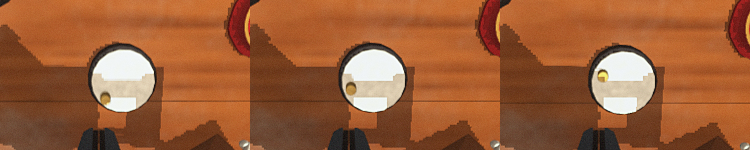

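Run:
```python
from h import *
W=np.load("W.npy")
m=(W[...,2]>60)&(W[...,1]<-150)&(W[...,0]>450)
P=W[m]
for y in range(-600,-200,50):
    q=P[(P[:,1]>y)&(P[:,1]<y+50)]
    if len(q): print(y,len(q),"xmin",q[:,0].min().round(),q[q[:,0].argmin()].round(), "z",q[:,2].min().round(),q[:,2].max().round())
need(503,-295,85)
```

```text
-600 3 xmin 656.0 [ 656. -551.  505.] z 505.0 506.0
-550 1931 xmin 494.0 [ 494. -543.   62.] z 61.0 511.0
-500 2187 xmin 653.0 [ 653. -489.  104.] z 61.0 510.0
-450 2119 xmin 675.0 [ 675. -446.  189.] z 60.0 510.0
-400 2208 xmin 693.0 [ 693. -396.  358.] z 60.0 512.0
-350 2142 xmin 719.0 [ 719. -350.  435.] z 60.0 511.0
-300 2100 xmin 743.0 [ 743. -299.  191.] z 60.0 511.0
-250 816 xmin 659.0 [ 659. -204.   81.] z 60.0 510.0
t 5.9 at [ 422.5 -404.1   83.4] need [-0.016  0.805 -1.09 ] [ 0.     -0.0001  0.    ]
```

Request:
send_rows:
  commands:
    - [[0,0.4,-0.5,0,0,0],[0,0.8,-1,0,0,0],[0,0.8,-1,0,0,0]]

```text
time_s: 6.28
ee_pos: [504.6, -300.9, 83.5]
ee_rot: [147.7, 90.0, 58.0]
force: [-0.7, -0.5, 0.5]
gripper_width: 0.0
```

Run:
```python
from h import *
need(503,-295,35)
watch(1,"wB",(538,-316))
```

```text
t 6.28 at [ 504.6 -300.9   83.5] need [ 0.485 -0.016 -0.059] [ 0.0008 -0.0001 -0.0001]
6.28 [336.2 172. ] [ 540.2 -314.8] stud [ 0.  17.9] 90
```

View pics/wB_0.png

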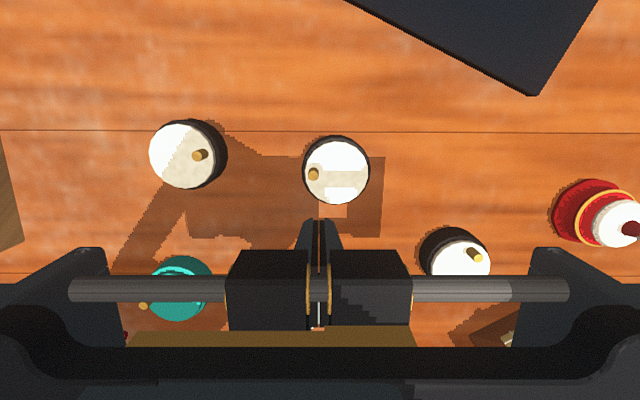

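Request:
send_rows:
  commands:
    - [[0.25,0,-0.06,0,0,0],[0.48,0,-0.06,0,0,0],[0.48,0,-0.06,0,0,0],[0.48,0.12,-0.06,0,0,0],[0.48,0.22,-0.06,0,0,0],[0.48,0.32,-0.06,0,0,0],[0.48,0.42,-0.06,0,0,0],[0.48,0.5,-0.06,0,0,0],[0.1,0.5,-0.06,0,0,0],[0,0.1,-0.06,0,0,0],[0,0,-0.06,0,0,0]]

```text
time_s: 7.7
ee_pos: [501.2, -297.7, 84.6]
ee_rot: [98.1, 89.9, 8.0]
force: [0.7, -0.9, -0.1]
gripper_width: 0.4
```

Run:
```python
from h import *
watch(6,"wB2",(539,-315))
a=[cv2.imread(f"pics/wB2_{i}.png")[90:240,220:470] for i in (0,2,5)]
cv2.imwrite("pics/wB2m.png",np.hstack(a))
need(0,0,0)
```

```text
7.7 [343.5 143.3] [ 558.6 -317. ] stud [12.5 11.6] 43
7.75 [343.8 141.6] [ 559.  -317.1] stud [12.6 11.6] 43
7.8 [343.7 143. ] [ 559.1 -317.2] stud [12.5 11.7] 43
7.85 [343.2 144.3] [ 559. -317.] stud [12.5 11.5] 43
7.9 [343.1 144.9] [ 559. -317.] stud [12.5 11.5] 43
7.95 [343.1 145. ] [ 559.1 -317. ] stud [12.4 11.5] 43
t 8.0 at [ 502.7 -298.    83.4] need [ 0.833 -5.027 -2.98 ] [ 0. -0. -0.]
```

View pics/wB2m.png

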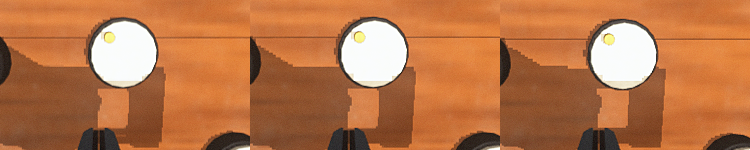

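Request:
send_rows:
  commands:
    - [[0,0.1,-0.4,0,0,0],[0,0.14,-0.79,0,0,0],[0,0.14,-0.79,0,0,0],[0,0.14,-0.79,0,0,0]]

```text
time_s: 8.5
ee_pos: [516.5, -219.4, 83.7]
ee_rot: [25.4, 90.0, -64.6]
force: [-0.1, 0.0, -0.7]
gripper_width: 0.5
```

Run:
```python
from h import *
need(516,-219,35)
watch(1,"wA",(549,-198))
```

```text
t 8.5 at [ 516.5 -219.4   83.7] need [ 0.487 -0.005 -0.005] [ 0.0001  0.0001 -0.    ]
8.5 [287.1 170.8] [ 552.9 -195.6] stud [  1.3 -17.7] -86
```

View pics/wA_0.png

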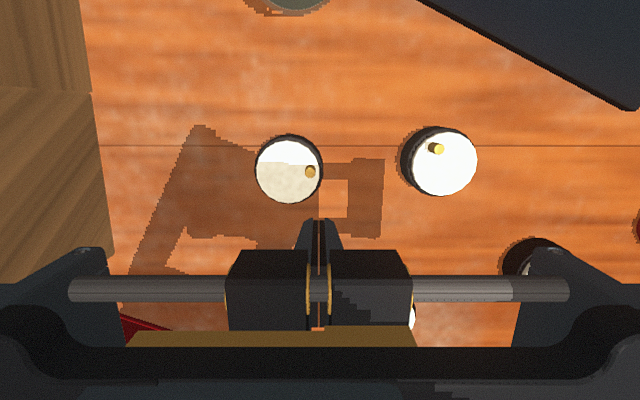

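Request:
send_rows:
  commands:
    - [[0.25,0,0,0,0,0],[0.48,0,0,0,0,0],[0.48,0,0,0,0,0],[0.48,0.12,0,0,0,0],[0.48,0.22,0,0,0,0],[0.48,0.32,0,0,0,0],[0.48,0.42,0,0,0,0],[0.48,0.5,0,0,0,0],[0.1,0.5,0,0,0,0],[0,0.1,0,0,0,0],[0,0,0,0,0,0]]

```text
time_s: 9.93
ee_pos: [514.8, -218.9, 84.8]
ee_rot: [57.0, 90.0, -33.0]
force: [0.6, 0.2, 1.0]
gripper_width: 0.5
```

Run:
```python
from h import *
watch(6,"wA2",(555,-196))
a=[cv2.imread(f"pics/wA2_{i}.png")[90:240,170:420] for i in (0,2,5)]
cv2.imwrite("pics/wA2m.png",np.hstack(a))
```

```text
9.93 [287.8 168.7] [ 552.6 -195.6] stud [13.1 -9.7] -37
9.97 [287.8 167.3] [ 553.1 -195.6] stud [13.2 -9.7] -36
10.03 [287.5 168.9] [ 553.1 -195.5] stud [13.1 -9.9] -37
10.07 [287.4 170.2] [ 553.1 -195.5] stud [13.3 -9.8] -36
10.12 [287.3 170.9] [ 553.  -195.5] stud [ 13.2 -10. ] -37
10.18 [287.2 171.1] [ 553.  -195.4] stud [13.  -9.9] -37
```

View pics/wA2m.png

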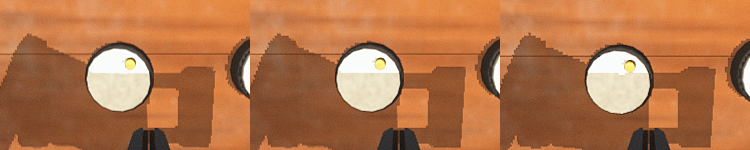

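Run:
```python
from h import *
need(551,-196,5)
```

```text
t 10.22 at [ 516.7 -219.1   83.5] need [ 0.785  0.343 -0.231] [ 0. -0. -0.]
```

Request:
send_rows:
  commands:
    - [[0,0.2,-0.1,0,0,0],[0,0.34,-0.23,0,0,0],[0,0.34,-0.23,0,0,0],[0,0.34,-0.23,0,0,0],[0.2,0.34,-0.23,0,0,0],[0.4,0.34,-0.23,0,0,0],[0.6,0.34,-0.23,0,0,0],[0.72,0.34,-0.23,0,0,0],[0.78,0.34,-0.23,0,0,0],[0.78,0.34,-0.23,0,0,0]]
  jaw: -1
  force: 20

```text
time_s: 11.48
ee_pos: [549.8, -196.2, 6.0]
ee_rot: [-7.4, 90.0, -97.4]
force: [0.3, -0.9, -1.4]
gripper_width: 91.1
```

Request:
send_rows:
  commands:
    - [[0,0,0,0,0,0],[0,0,0,0,0,0],[0,0,0,0,0,0],[0,0,0,0,0,0],[0,0,0,0,0,0],[0,0,0,0,0,0]]
  jaw: 1

```text
time_s: 12.22
ee_pos: [549.9, -196.0, 6.1]
ee_rot: [101.0, 90.0, 11.0]
force: [-1.5, 0.6, 2.3]
gripper_width: 55.6
```

Request:
send_rows:
  commands:
    - [[-0.3,0,0,0,0,0],[-0.7,0,0,0,0,0],[-1,0,0,0,0,0],[-1,0,0,0,0,0]]

```text
time_s: 12.72
ee_pos: [551.1, -196.7, 107.6]
ee_rot: [66.2, 89.7, -23.8]
force: [-0.5, 0.3, -3.7]
gripper_width: 54.8
```

Run:
```python
from h import *
p=cv2.imread("pics/top0.png"); hsv=cv2.cvtColor(p,cv2.COLOR_BGR2HSV)
m=((hsv[...,0]>18)&(hsv[...,0]<32)&(hsv[...,1]>70)&(hsv[...,2]>170)).astype(np.uint8); m[:150]=0;m[220:]=0;m[:,:245]=0;m[:,325:]=0
co,_=cv2.findContours(m,cv2.RETR_EXTERNAL,cv2.CHAIN_APPROX_NONE); c=max(co,key=cv2.contourArea)[:,0]
print(cv2.contourArea(c),c.min(0),c.max(0))
cv2.imwrite("pics/shelfmask.png",cv2.resize(m[140:225,240:330]*255,None,fx=6,fy=6))
for k,ax in(("left",0),("right",0),("near",1),("far",1)):
    pts=[]
    if ax==0:
        for v in range(c[:,1].min()+6,c[:,1].max()-6):
            r=c[c[:,1]==v][:,0]; pts.append((r.min()-.5 if k=="left" else r.max()+.5,v))
    else:
        for u in range(c[:,0].min()+9,c[:,0].max()-9):
            r=c[c[:,0]==u][:,1]; pts.append((u,r.min()-.5 if k=="far" else r.max()+.5))
    w=np.array([ray("top",*q,110)[:2] for q in pts],np.float32)
    vx,vy,x,y=cv2.fitLine(w,cv2.DIST_HUBER,0,.5,.01).ravel(); print(k,"dir",np.degrees(np.arctan2(vy,vx)).round(2),"pt",x.round(1),y.round(1))
for v in (184,188,192): 
    pass
```

```text
1765.0 [255 161] [313 200]
left dir -2.73 pt 562.4 140.0
right dir -2.79 pt 561.3 -28.8
near dir 82.45 pt 512.2 54.5
far dir 86.3 pt 616.0 59.5
```

View pics/shelfmask.png

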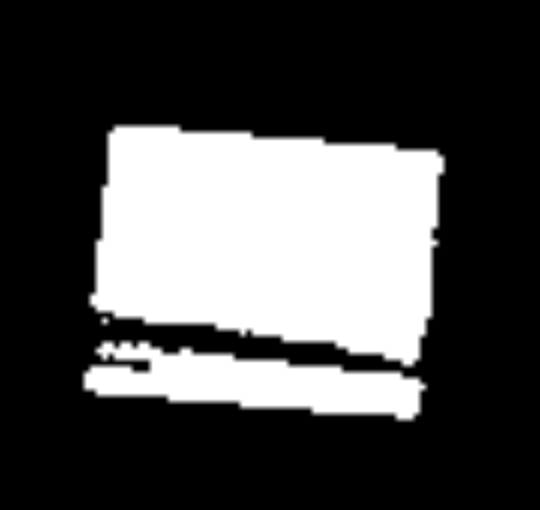

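Run:
```python
from h import *
need(567.5,55.3,170,-3)
```

```text
t 12.72 at [ 551.1 -196.7  107.6] need [-0.628  0.166 -2.519] [ 0.0083  0.0003 -0.0007]
```

Request:
send_rows:
  commands:
    - [[-0.3,0,0,0,0,0],[-0.63,0.05,-0.2,0,0,0],[-0.63,0.1,-0.6,0.004,0,0],[-0.63,0.12,-1,0.008,0,0]]

```text
time_s: 13.22
ee_pos: [561.0, -95.2, 166.8]
ee_rot: [-95.6, 89.8, 171.4]
force: [-0.7, 0.4, -2.7]
gripper_width: 55.5
```

Request:
send_rows:
  commands:
    - [[0,0,-0.4,0,0,0],[0,0,-0.8,0,0,0],[0,0,-1,0,0,0],[0,0,-1,0,0,0]]

```text
time_s: 13.72
ee_pos: [566.3, 4.5, 167.4]
ee_rot: [-75.0, 89.8, -167.8]
force: [0.2, -1.2, -3.9]
gripper_width: 55.3
```

Run:
```python
from h import *
need(567.5,55.3,170,-3)
```

```text
t 13.72 at [566.3   4.5 167.4] need [-0.027 -0.012 -0.508] [0.0006 0.0001 0.0004]
```

Request:
send_rows:
  commands:
    - [[0,0,-0.3,0,0,0],[0,-0.01,-0.51,0,0,0],[0,-0.01,-0.51,0,0,0],[0.2,-0.01,-0.51,0,0,0],[0.35,-0.01,-0.51,0,0,0],[0.45,-0.01,-0.51,0,0,0],[0.49,-0.01,-0.51,0,0,0],[0.49,-0.01,-0.51,0,0,0]]

```text
time_s: 14.72
ee_pos: [568.6, 54.6, 119.9]
ee_rot: [0.9, 90.0, -92.0]
force: [0.6, 0.4, -3.0]
gripper_width: 55.4
```

Run:
```python
from h import *
need(567.5,55.3,117,-3); print(env.state()["force"])
p,_=env.grab_frame("wrist"); cv2.imwrite("pics/wS.png",p[:,:,::-1])
p,_=env.grab_frame("top"); crop("pics/tS.png",p,220,360,60,220,4)
```

```text
t 14.72 at [568.6  54.6 119.9] need [ 0.029 -0.011 -0.006] [ 0.0003  0.     -0.    ]
[ 0.6251621   0.44876929 -3.02621273]
```

View pics/wS.png

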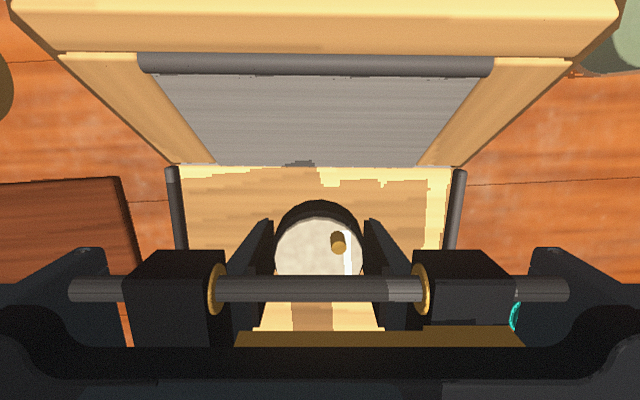

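View pics/tS.png

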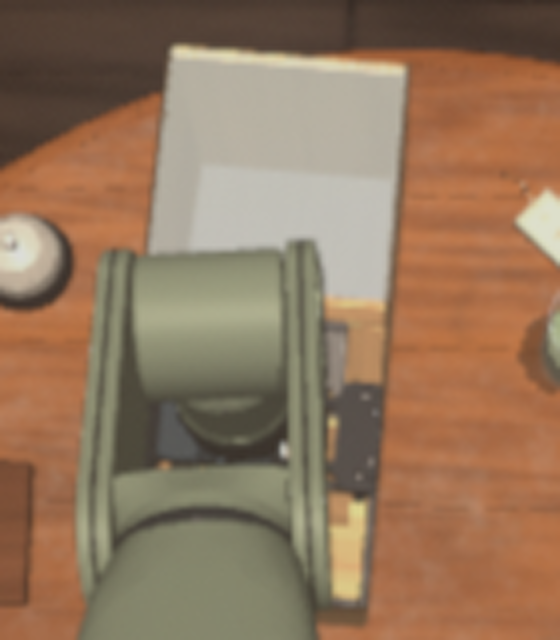

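Request:
send_rows:
  commands:
    - [[0.02,0,0,0,0,0],[0.035,0,0,0,0,0],[0.035,0,0,0,0,0]]

```text
time_s: 15.2
ee_pos: [568.4, 54.8, 116.4]
ee_rot: [-54.0, 90.0, -146.9]
force: [0.2, 0.4, -2.5]
gripper_width: 55.6
```

Run:
```python
from h import *
need(567.5,55.3,117,-3); print(env.state()["force"])
for u in (190,215,418,450): print(ray("wrist",u,166,110).round(1))
```

```text
t 15.2 at [568.4  54.8 116.4] need [-0.006 -0.009 -0.005] [0.0003 0.     0.    ]
[ 0.22093736  0.38948314 -2.51216487]
[621.7 129.6 110. ]
[620.9 114.5 110. ]
[614.7  -8.1 110. ]
[613.8 -27.5 110. ]
```

Request:
send_rows:
  commands:
    - [[0.005,0,0,0,0,0],[0.005,0,0,0,0,0],[0.005,0,0,0,0,0],[0,0,0,0,0,0],[-0.3,0,0,0,0,0],[-0.6,0,0,0,0,0],[-0.6,-0.3,0,0,0,0],[-0.6,-0.54,0,0,0,0],[-0.6,-0.54,0,0,0,0]]
  jaw: -0.6

```text
time_s: 16.32
ee_pos: [513.4, 57.5, 176.8]
ee_rot: [-9.7, 90.0, -102.6]
force: [-0.9, -0.1, -0.2]
gripper_width: 72.9
```

Run:
```python
from h import *
need(515,57.5,120,-3)
p,_=env.grab_frame("wrist"); cv2.imwrite("pics/wS2.png",p[:,:,::-1])
```

```text
t 16.32 at [513.4  57.5 176.8] need [ 0.568  0.016 -0.001] [0.0003 0.     0.    ]
```

View pics/wS2.png

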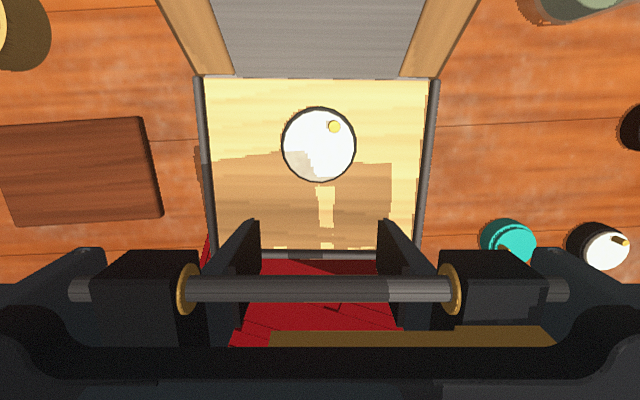

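Request:
send_rows:
  commands:
    - [[0.1,0,0,0,0,0],[0.2,0,0,0,0,0],[0.3,0,0,0,0,0],[0.4,0,0,0,0,0],[0.5,0,0,0,0,0],[0.56,0,0,0,0,0],[0.56,0,0,0,0,0],[0.56,0.1,0,0,0,0],[0.56,0.2,0,0,0,0],[0.56,0.28,0,0,0,0],[0.56,0.36,0,0,0,0],[0.56,0.44,0,0,0,0],[0.56,0.52,0,0,0,0],[0.56,0.6,0,0,0,0],[0.56,0.68,0,0,0,0],[0.56,0.76,0,0,0,0],[0.56,0.84,0,0,0,0],[0.56,0.9,0,0,0,0],[0.56,0.96,0,0,0,0],[0.56,0.96,0,0,0,0]]
  jaw: 0.34

```text
time_s: 18.88
ee_pos: [610.8, 52.6, 120.2]
ee_rot: [46.3, 90.0, -46.6]
force: [-0.1, -1.1, 0.4]
gripper_width: 29.7
```

Run:
```python
from h import *
need(515,57.5,120,-3)
p,_=env.grab_frame("wrist"); cv2.imwrite("pics/wS3.png",p[:,:,::-1])
```

```text
t 18.88 at [610.8  52.6 120.2] need [ 0.002 -0.96  -0.001] [ 0.0003  0.     -0.    ]
```

View pics/wS3.png

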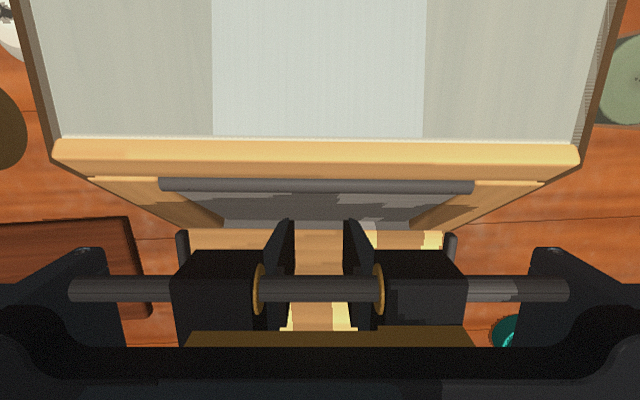

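Request:
send_rows:
  commands:
    - [[0,-0.3,0,0,0,0],[0,-0.6,0,0,0,0],[-0.3,-0.8,0,0,0,0],[-0.7,-0.9,0,0,0,0],[-0.7,-0.9,0,0,0,0]]

```text
time_s: 19.55
ee_pos: [521.7, 57.4, 193.8]
ee_rot: [97.3, 89.6, 4.5]
force: [0.6, -0.5, 0.1]
gripper_width: 30.1
```

Run:
```python
from h import *
need(515,57.5,120,-3)
p,_=env.grab_frame("wrist"); cv2.imwrite("pics/wS4.png",p[:,:,::-1])
p,_=env.grab_frame("side"); crop("pics/sS4.png",p,300,400,180,310,5)
```

```text
t 19.55 at [521.7  57.4 193.8] need [ 0.738 -0.073  0.003] [ 0.0003 -0.0001 -0.0011]
```

View pics/wS4.png

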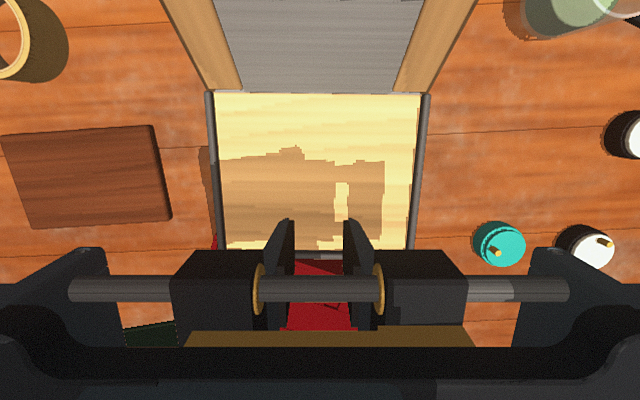

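View pics/sS4.png

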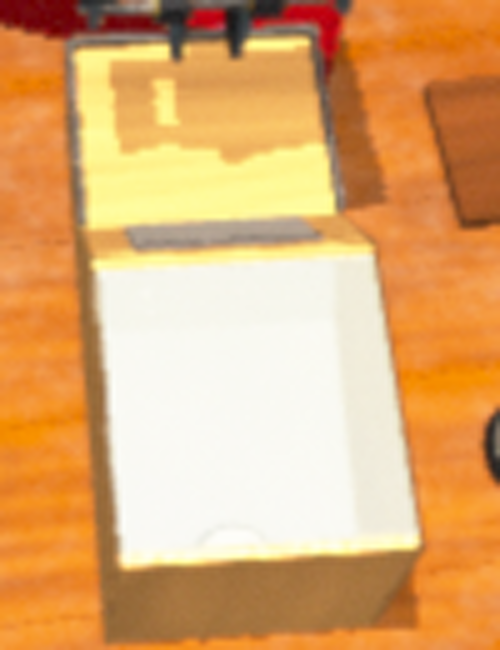

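Run:
```python
from h import *
p,_=env.grab_frame("top"); crop("pics/t3.png",p,330,500,150,290,4)
for s in stands("top",p=p): print(s)
need(557,-317,170,0)
```

```text
(array([ 292.3,  116.6,   28.4, 1377. ]), array([795.6,  42. ,  29. ]), array([-66.3, -22.4]), 57)
(array([359.7, 118.2,  10.1, 200. ]), array([ 795.4, -183.7,   29. ]), array([-11.7,   1.9]), 6)
(array([222.9, 121.4,   6.8, 129. ]), array([773.4, 271.5,  29. ]), None, 0)
(array([401.2, 189.5,   7.2, 152. ]), array([ 555.1, -318.6,   29. ]), array([16.1, 11.7]), 5)
(array([471.2, 207.8,   5.7,  75. ]), array([ 499.5, -544.3,   29. ]), None, 0)
(array([434.9, 221. ,   7.4, 165. ]), array([ 454.3, -425.1,   29. ]), array([  9., -16.]), 2)
(array([391.1, 233.3,   7.4, 164. ]), array([ 412.2, -283.7,   29. ]), array([18.5, -2.8]), 3)
(array([470.3, 250.5,  12.3,  64. ]), array([ 362.3, -534.7,   29. ]), None, 0)
(array([421.6, 298.7,  13.6, 130. ]), array([ 211.2, -375.8,   29. ]), None, 0)
(array([452.4, 310.2,  13.9, 126. ]), array([ 178.1, -470.1,   29. ]), None, 0)
(array([412. , 320.6,  14.1, 164. ]), array([ 145.4, -344.3,   29. ]), None, 0)
(array([441.6, 334. ,  14.2, 163. ]), array([ 107.3, -434.2,   29. ]), None, 0)
t 19.7 at [520.   57.1 189.7] need [0.198 0.558 3.718] [-0.008   0.      0.0002]
```

View pics/t3.png

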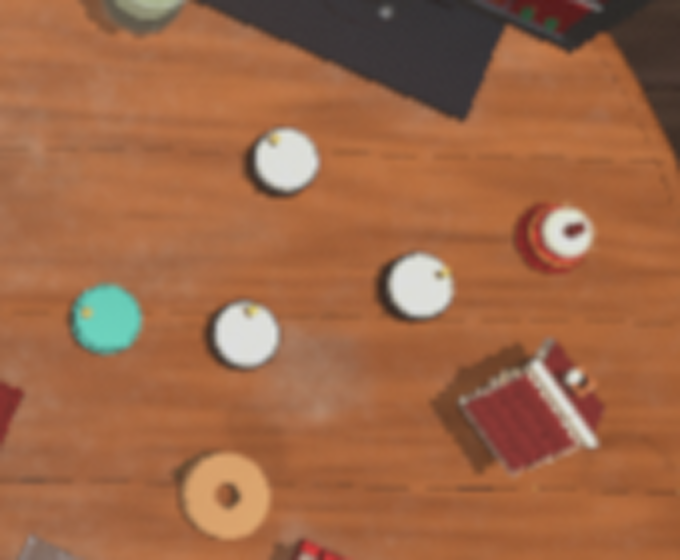

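Request:
send_rows:
  commands:
    - [[0,0.1,0.5,0,0,0],[0,0.2,1,-0.004,0,0],[0,0.2,1,-0.008,0,0]]
  jaw: -1

```text
time_s: 20.08
ee_pos: [535.3, -46.4, 188.7]
ee_rot: [-79.7, 89.8, -169.9]
force: [0.3, 0.9, 0.5]
gripper_width: 57.3
```

Request:
send_rows:
  commands:
    - [[0,0.1,0.5,0,0,0],[0,0.1,1,0,0,0],[0,0.1,1,0,0,0]]

```text
time_s: 20.45
ee_pos: [545.1, -145.3, 189.0]
ee_rot: [-100.7, 89.9, 169.1]
force: [-0.1, 0.1, -0.1]
gripper_width: 87.4
```

Request:
send_rows:
  commands:
    - [[0.2,0,0.5,0,0,0],[0.6,0,1,0,0,0],[0.6,0,1,0,0,0]]

```text
time_s: 20.82
ee_pos: [543.3, -243.5, 126.4]
ee_rot: [-116.7, 89.5, 153.2]
force: [-0.0, 0.2, -0.1]
gripper_width: 90.8
```

Run:
```python
from h import *
need(556,-317.5,60,0)
```

```text
t 20.82 at [ 543.3 -243.5  126.4] need [0.66  0.134 0.742] [-0.0004 -0.0006  0.0012]
```

Request:
send_rows:
  commands:
    - [[0.1,0.13,0.4,0,0,0],[0.4,0.13,0.74,0,0,0],[0.65,0.13,0.74,0,0,0],[0.65,0.13,0.74,0,0,0]]

```text
time_s: 21.32
ee_pos: [557.6, -315.1, 63.6]
ee_rot: [-129.2, 89.7, 140.8]
force: [0.3, 0.6, 0.4]
gripper_width: 91.2
```

Run:
```python
from h import *
need(556,-317.5,5,0)
p,_=env.grab_frame("wrist"); cv2.imwrite("pics/wB5.png",p[:,:,::-1])
```

```text
t 21.32 at [ 557.6 -315.1   63.6] need [ 0.586 -0.013  0.026] [ 0.0001 -0.0005  0.0007]
```

View pics/wB5.png

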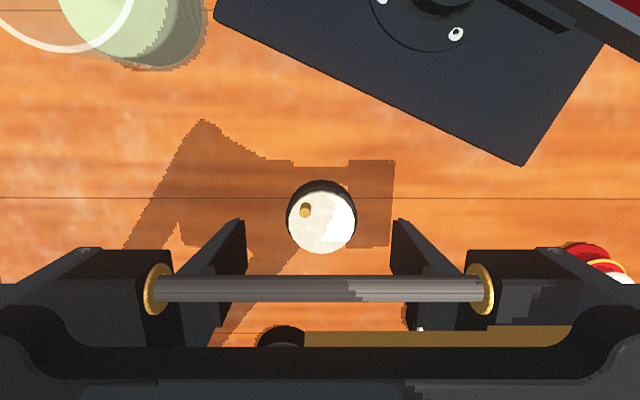

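Request:
send_rows:
  commands:
    - [[0.2,-0.01,0.02,0,0,0],[0.4,-0.01,0.02,0,0,0],[0.52,-0.01,0.02,0,0,0],[0.58,-0.01,0.02,0,0,0],[0.58,-0.01,0.02,0,0,0]]

```text
time_s: 22.0
ee_pos: [557.8, -319.5, 7.9]
ee_rot: [62.8, 90.0, -27.2]
force: [0.0, 0.0, 0.1]
gripper_width: 91.5
```

Request:
send_rows:
  commands:
    - [[0,0,0,0,0,0],[0,0,0,0,0,0],[0,0,0,0,0,0],[0,0,0,0,0,0],[0,0,0,0,0,0],[0,0,0,0,0,0],[-0.3,0,0,0,0,0],[-0.7,0,0,0,0,0],[-1,0,0,0,0,0]]
  jaw: 1
  force: 20

```text
time_s: 23.12
ee_pos: [557.4, -320.3, 108.3]
ee_rot: [9.3, 89.9, -80.7]
force: [0.2, -0.5, -2.7]
gripper_width: 55.7
```

Run:
```python
from h import *
need(568,55,170,-3)
```

```text
t 23.12 at [ 557.4 -320.3  108.3] need [-0.622  0.106 -3.752] [ 0.0083  0.0002 -0.    ]
```

Request:
send_rows:
  commands:
    - [[-0.3,0,0,0,0,0],[-0.63,0,-0.3,0,0,0],[-0.63,0,-0.7,0.004,0,0],[-0.63,-0.05,-1,0.008,0,0]]

```text
time_s: 23.62
ee_pos: [552.2, -218.8, 170.1]
ee_rot: [-5.2, 90.0, -98.1]
force: [-0.1, 0.4, -1.7]
gripper_width: 55.6
```

Request:
send_rows:
  commands:
    - [[0,0,-0.5,0,0,0],[0,-0.05,-1,0,0,0],[0,-0.05,-1,0,0,0]]

```text
time_s: 24.0
ee_pos: [551.7, -116.9, 169.8]
ee_rot: [-98.2, 89.9, 169.1]
force: [0.5, -0.2, -2.7]
gripper_width: 55.1
```

Request:
send_rows:
  commands:
    - [[0,0,-0.5,0,0,0],[0,0,-1,0,0,0],[0,0,-1,0,0,0],[0,0,-1,0,0,0]]

```text
time_s: 24.5
ee_pos: [557.6, -20.8, 170.0]
ee_rot: [-11.9, 89.9, -104.8]
force: [-0.2, 0.4, -1.9]
gripper_width: 55.6
```

Run:
```python
from h import *
need(568,55,117,-3)
```

```text
t 24.5 at [557.6 -20.8 170. ] need [ 0.529  0.066 -0.763] [0.0003 0.0002 0.    ]
```

Request:
send_rows:
  commands:
    - [[0,0.05,-0.4,0,0,0],[0,0.07,-0.76,0,0,0],[0,0.07,-0.76,0,0,0],[0.2,0.07,-0.76,0,0,0],[0.35,0.07,-0.76,0,0,0],[0.45,0.07,-0.76,0,0,0],[0.5,0.07,-0.76,0,0,0],[0.52,0.07,-0.76,0,0,0],[0.52,0.07,-0.76,0,0,0]]

```text
time_s: 25.62
ee_pos: [568.6, 55.8, 118.7]
ee_rot: [85.7, 90.0, -7.2]
force: [0.9, 0.7, -2.7]
gripper_width: 55.6
```

Run:
```python
from h import *
need(568,55,117,-3);print(env.state()["force"])
```

```text
t 25.62 at [568.6  55.8 118.7] need [ 0.017 -0.005  0.009] [ 0.0003  0.     -0.0001]
[ 0.90704088  0.67185894 -2.72319372]
```

Lower the last 1.5 mm, release, lift, back behind.

Request:
send_rows:
  commands:
    - [[0.015,0,0,0,0,0],[0.015,0,0,0,0,0]]

```text
time_s: 25.88
ee_pos: [568.8, 55.9, 117.6]
ee_rot: [92.9, 89.9, -0.0]
force: [-0.4, -0.5, 0.3]
gripper_width: 55.3
```

Request:
send_rows:
  commands:
    - [[0.005,0,0,0,0,0],[0.005,0,0,0,0,0],[0.005,0,0,0,0,0],[0,0,0,0,0,0],[-0.3,0,0,0,0,0],[-0.6,0,0,0,0,0],[-0.6,-0.3,0,0,0,0],[-0.6,-0.54,0,0,0,0],[-0.6,-0.54,0,0,0,0]]
  jaw: -0.6

```text
time_s: 27.0
ee_pos: [513.2, 58.6, 177.2]
ee_rot: [-69.2, 90.0, -162.1]
force: [1.1, -0.4, -0.1]
gripper_width: 73.0
```

Run:
```python
from h import *
need(515,57.5,120,-3)
p,_=env.grab_frame("wrist"); cv2.imwrite("pics/wS5.png",p[:,:,::-1])
```

```text
t 27.0 at [513.2  58.6 177.2] need [0.572 0.019 0.01 ] [0.0003 0.     0.    ]
```

View pics/wS5.png

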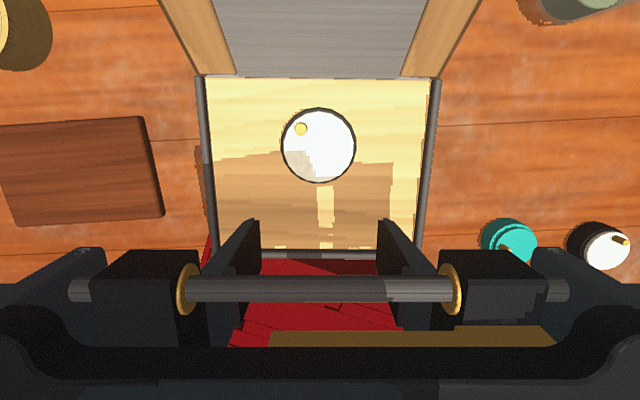

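Stand B sits upright on the shelf at (318,145), centred. Push it in the same way.

Request:
send_rows:
  commands:
    - [[0.1,0,0,0,0,0],[0.2,0,0,0,0,0],[0.3,0,0,0,0,0],[0.4,0,0,0,0,0],[0.5,0,0,0,0,0],[0.56,0,0,0,0,0],[0.56,0,0,0,0,0],[0.56,0.1,0,0,0,0],[0.56,0.2,0,0,0,0],[0.56,0.28,0,0,0,0],[0.56,0.36,0,0,0,0],[0.56,0.44,0,0,0,0],[0.56,0.52,0,0,0,0],[0.56,0.6,0,0,0,0],[0.56,0.68,0,0,0,0],[0.56,0.76,0,0,0,0],[0.56,0.84,0,0,0,0],[0.56,0.9,0,0,0,0],[0.56,0.96,0,0,0,0],[0.56,0.96,0,0,0,0]]
  jaw: 0.34

```text
time_s: 29.55
ee_pos: [610.7, 53.7, 120.8]
ee_rot: [69.2, 90.0, -23.7]
force: [-0.1, 0.4, 1.0]
gripper_width: 30.0
```

Request:
send_rows:
  commands:
    - [[0,0,0,0,0,0],[0,-0.3,0,0,0,0],[0,-0.6,0,0,0,0],[-0.3,-0.8,0,0,0,0],[-0.7,-0.9,0,0,0,0],[-0.7,-0.9,0,0,0,0],[-0.7,-0.9,0,0,0,0]]

```text
time_s: 30.42
ee_pos: [520.0, 58.2, 190.6]
ee_rot: [-65.4, 90.0, -158.3]
force: [0.2, 1.2, -0.8]
gripper_width: 30.0
```

Run:
```python
from h import *
p,_=env.grab_frame("wrist"); cv2.imwrite("pics/wS6.png",p[:,:,::-1])
p,_=env.grab_frame("side"); crop("pics/sS6.png",p,300,400,180,310,4)
p,_=env.grab_frame("top"); crop("pics/t6.png",p,330,500,150,290,4)
for s in stands("top",p=p): print(s)
need(454,-425,170,0)
```

```text
(array([ 292.3,  116.6,   28.4, 1331. ]), array([795.7,  41.9,  29. ]), array([-66.8, -24.9]), 59)
(array([359.7, 118.2,  10.1, 200. ]), array([ 795.4, -183.6,   29. ]), array([-11.7,   1.9]), 6)
(array([222.9, 121.3,   6.8, 131. ]), array([773.5, 271.5,  29. ]), None, 0)
(array([471.2, 207.8,   5.7,  75. ]), array([ 499.5, -544.3,   29. ]), None, 0)
(array([434.9, 221. ,   7.4, 166. ]), array([ 454.2, -425.1,   29. ]), array([  9.1, -16. ]), 2)
(array([391.1, 233.3,   7.4, 164. ]), array([ 412.2, -283.7,   29. ]), array([18.5, -2.8]), 3)
(array([470.3, 250.5,  12.3,  64. ]), array([ 362.3, -534.7,   29. ]), None, 0)
(array([421.6, 298.7,  13.6, 129. ]), array([ 211.2, -375.8,   29. ]), None, 0)
(array([452.3, 310.2,  13.9, 128. ]), array([ 178.2, -469.8,   29. ]), None, 0)
(array([412. , 320.6,  14.1, 163. ]), array([ 145.4, -344.3,   29. ]), None, 0)
(array([441.6, 333.9,  14.2, 164. ]), array([ 107.5, -434.1,   29. ]), None, 0)
t 30.57 at [519.9  58.2 189.6] need [ 0.2   -0.413  4.859] [-0.008   0.0001  0.0004]
```

View pics/wS6.png

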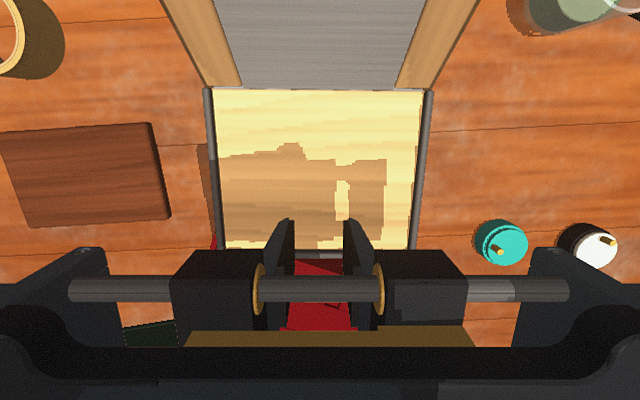

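View pics/sS6.png

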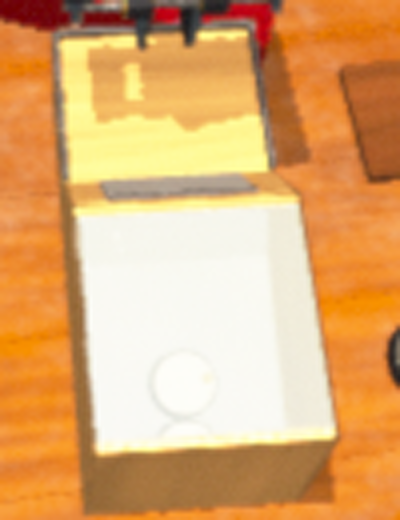

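View pics/t6.png

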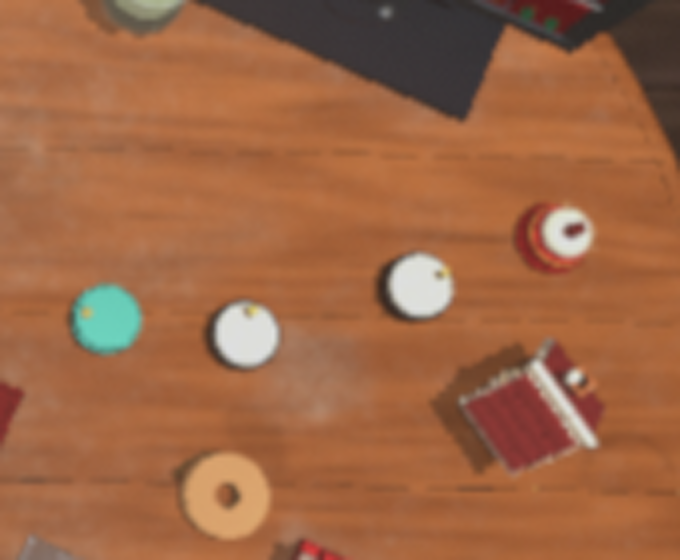

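Request:
send_rows:
  commands:
    - [[0,-0.05,0.2,-0.028,0,0],[0,-0.1,0.4,-0.056,0,0],[0,-0.2,0.6,-0.084,0,0],[0,-0.3,0.8,-0.112,0,0],[0,-0.35,1,-0.14,0,0],[0,-0.35,1,-0.168,0,0],[0,-0.35,1,-0.196,0,0],[0,-0.35,1,-0.224,0,0],[0,-0.35,1,-0.25,0,0],[0,-0.35,1,-0.258,0,0],[0,-0.35,1,-0.258,0,0]]
  jaw: -1

```text
time_s: 31.95
ee_pos: [480.1, -39.9, 190.0]
ee_rot: [176.9, 89.9, 176.9]
force: [0.1, -0.4, -0.5]
gripper_width: 91.3
```

Run:
```python
from h import *
need(455,-425,90,90)
print(R().round(2).tolist(), env.state()["qpos"].round(0), ray("top",200,193,15).round(), [proj("top",q).round() for q in [(514,-425,5),(396,-425,5)]])
```

```text
t 31.95 at [480.1 -39.9 190. ] need [ 1.    -3.852 -0.246] [-0.0002 -0.0003 -0.    ]
[[-0.0, 0.0, 1.0], [0.0, 1.0, -0.0], [-1.0, 0.0, -0.0]] [ -6.  11. 103.  -0.  66.  -6.] [532. 335.  15.] [array([432., 204.]), array([433., 240.])]
```

Request:
send_rows:
  commands:
    - [[0,-0.5,-0.05,0,0,0],[0,-1,-0.1,0,0,0],[0,-1,-0.1,0,0,0]]

```text
time_s: 32.33
ee_pos: [470.0, -142.3, 190.4]
ee_rot: [-156.6, 89.9, -156.9]
force: [0.9, -0.3, -0.2]
gripper_width: 91.3
```

Request:
send_rows:
  commands:
    - [[0,-0.5,-0.05,0,0,0],[0,-1,-0.05,0,0,0],[0,-1,-0.05,0,0,0]]

```text
time_s: 32.7
ee_pos: [465.5, -241.5, 190.4]
ee_rot: [168.9, 90.0, 168.6]
force: [-0.3, 0.9, -0.5]
gripper_width: 91.2
```

Request:
send_rows:
  commands:
    - [[0.2,-0.5,-0.05,0,0,0],[0.6,-1,-0.1,0,0,0],[0.6,-1,-0.1,0,0,0],[0.6,-1,-0.1,0,0,0]]

```text
time_s: 33.2
ee_pos: [455.7, -338.3, 130.9]
ee_rot: [105.0, 89.9, 105.0]
force: [0.1, 1.3, 1.1]
gripper_width: 91.1
```

Run:
```python
from h import *
need(455,-425,5,90)
p,_=env.grab_frame("wrist"); cv2.imwrite("pics/wC5.png",p[:,:,::-1])
for s in stands("wrist",p=p,amin=300,amax=60000): print(s)
```

```text
t 33.2 at [ 455.7 -338.3  130.9] need [ 1.257 -0.869 -0.007] [-0.     -0.0001 -0.0002]
(array([ 272.7,  137.3,   27.5, 2136. ]), array([ 415.7, -282.1,   29. ]), array([17.3, -3.8]), 82)
(array([ 11.8, 163.6,  23.3, 784. ]), array([ 171.7, -306.4,   29. ]), None, 0)
(array([  81.3,  208.6,   38.9, 2222. ]), array([ 226.2, -350.7,   29. ]), None, 0)
(array([  15.2,  239.6,   43.6, 2429. ]), array([ 152.1, -383.8,   29. ]), None, 0)
(array([318.4, 265.3,  23.5, 798. ]), array([ 457.3, -412.5,   29. ]), array([-2.3, 15.9]), 14)
```

View pics/wC5.png

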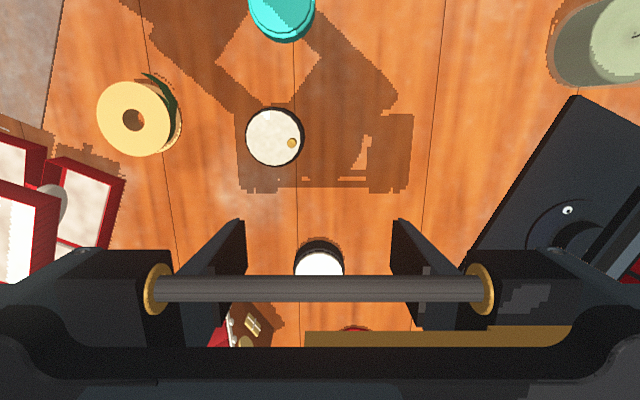

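Run:
```python
from h import *
W=np.load("W.npy").reshape(-1,3)
for z0,z1 in((30,60),(60,75),(75,120)):
    q=W[(W[:,2]>z0)&(W[:,2]<z1)&(W[:,0]>300)&(W[:,0]<430)&(W[:,1]<-400)&(W[:,1]>-600)]
    print(z0,len(q),q.min(0).round(),q.max(0).round(), "closest", q[np.argmin(np.hypot(q[:,0]-366,q[:,1]+463))].round())
```

```text
30 93 [ 307. -555.   32.] [ 409. -443.   60.] closest [ 361. -456.   60.]
60 151 [ 310. -551.   60.] [ 405. -450.   75.] closest [ 367. -462.   70.]
75 457 [ 316. -540.   75.] [ 398. -460.  120.] closest [ 367. -464.   80.]
```

Request:
send_rows:
  commands:
    - [[0,-0.3,0,0.028,0,0],[0,-0.6,0,0.056,0,0],[0.2,-0.87,0,0.083,0,0],[0.5,-0.87,0,0.083,0,0],[0.5,-0.87,0,0.083,0,0]]

```text
time_s: 33.88
ee_pos: [455.0, -424.6, 80.0]
ee_rot: [160.0, 89.8, 130.2]
force: [-0.7, -0.0, 0.6]
gripper_width: 91.3
```

Run:
```python
from h import *
need(455.5,-425,5,60)
```

```text
t 33.88 at [ 455.  -424.6   80. ] need [ 0.75  -0.002  0.009] [ 0.0005 -0.0006 -0.0002]
```

Request:
send_rows:
  commands:
    - [[0.2,0,0,0,0,0],[0.45,0,0,0,0,0],[0.65,0,0,0,0,0],[0.74,0,0,0,0,0],[0.74,0,0,0,0,0]]

```text
time_s: 34.5
ee_pos: [456.0, -426.5, 7.9]
ee_rot: [-12.0, 89.9, -41.8]
force: [-0.0, -0.2, 0.1]
gripper_width: 91.6
```

Request:
send_rows:
  commands:
    - [[0,0,0,0,0,0],[0,0,0,0,0,0],[0,0,0,0,0,0],[0,0,0,0,0,0],[0,0,0,0,0,0],[0,0,0,0,0,0],[-0.3,0,0,0,0,0],[-0.7,0,0,0,0,0],[-1,0,0,0,0,0]]
  jaw: 1
  force: 20

```text
time_s: 35.62
ee_pos: [455.6, -427.0, 107.8]
ee_rot: [-8.3, 89.9, -38.1]
force: [0.7, 0.3, -2.2]
gripper_width: 55.4
```

Run:
```python
from h import *
p=cv2.imread("pics/t2.png"); 
p=cv2.imread("pics/top0.png"); hsv=cv2.cvtColor(p,cv2.COLOR_BGR2HSV)
print(hsv[193,200],hsv[185,185],hsv[220,200],hsv[160,240])
m=((hsv[...,2]<128)&(hsv[...,2]>60)).astype(np.uint8); m[:170]=0;m[216:]=0;m[:,:165]=0;m[:,236:]=0
m=cv2.morphologyEx(m,cv2.MORPH_OPEN,np.ones((3,3)))
co,_=cv2.findContours(m,cv2.RETR_EXTERNAL,cv2.CHAIN_APPROX_NONE); c=max(co,key=cv2.contourArea)
(r)=cv2.minAreaRect(c); b=cv2.boxPoints(r); print(r, [ray("top",*q,15).round(1) for q in b])
need(532,275,170,90)
```

```text
[ 10 146 131] [ 10 150 133] [ 11 153 165] [ 12 146 185]
((198.49240112304688, 178.21072387695312), (5.708549499511719, 49.11457443237305), 88.49256896972656) [array([587.3, 423.8,  15. ]), array([595., 264.,  15.]), array([575.9, 262.4,  15. ]), array([568.2, 421.8,  15. ])]
t 35.62 at [ 455.6 -427.   107.8] need [-0.626  6.467 -2.836] [-0.083   0.0001  0.0001]
```

Run:
```python
from h import *
p=cv2.imread("pics/top0.png"); hsv=cv2.cvtColor(p,cv2.COLOR_BGR2HSV)
m=((hsv[...,2]<149)&(hsv[...,2]>60)).astype(np.uint8); m[:168]=0;m[220:]=0;m[:,:165]=0;m[:,234:]=0
m=cv2.morphologyEx(m,cv2.MORPH_OPEN,np.ones((5,5)))
co,_=cv2.findContours(m,cv2.RETR_EXTERNAL,cv2.CHAIN_APPROX_NONE); c=max(co,key=cv2.contourArea)
(r)=cv2.minAreaRect(c); b=cv2.boxPoints(r); q=np.array([ray("top",*q,15) for q in b]).round(1);print(r, q, q.mean(0))
```

```text
((199.49998474121094, 192.99998474121094), (56.99999237060547, 35.99999237060547), -0.0) [[471.6 423.7  15. ]
 [590.4 433.4  15. ]
 [594.4 247.5  15. ]
 [475.3 240.7  15. ]] [532.925 336.325  15.   ]
```

Request:
send_rows:
  commands:
    - [[-0.3,0,0,0,0,0],[-0.7,0.1,0,-0.02,0,0],[-0.8,0.3,-0.2,-0.045,0,0],[-0.8,0.6,-0.4,-0.07,0,0],[-0.8,0.87,-0.5,-0.083,0,0],[-0.8,0.87,-0.5,-0.083,0,0]]

```text
time_s: 36.38
ee_pos: [455.3, -324.7, 186.5]
ee_rot: [120.9, 89.9, 121.0]
force: [0.3, 0.8, -2.9]
gripper_width: 55.5
```

Run:
```python
from h import *
need(532,275,190,90)
```

```text
t 36.38 at [ 455.3 -324.7  186.5] need [-0.03   5.996  0.777] [ 0.0003 -0.0001 -0.0001]
```

Request:
send_rows:
  commands:
    - [[0,0.5,0.06,0,0,0],[0,1,0.13,0,0,0],[0,1,0.13,0,0,0]]

```text
time_s: 36.75
ee_pos: [468.5, -224.6, 186.5]
ee_rot: [131.6, 90.0, 131.7]
force: [0.1, -0.0, -2.6]
gripper_width: 55.6
```

Request:
send_rows:
  commands:
    - [[0,0.5,0.06,0,0,0],[0,1,0.13,0,0,0],[0,1,0.13,0,0,0]]

```text
time_s: 37.12
ee_pos: [481.9, -125.3, 186.7]
ee_rot: [-37.1, 90.0, -37.0]
force: [-0.4, 0.2, -2.6]
gripper_width: 55.4
```

Request:
send_rows:
  commands:
    - [[0,0.5,0.06,0,0,0],[0,1,0.13,0,0,0],[0,1,0.13,0,0,0]]

```text
time_s: 37.5
ee_pos: [495.4, -25.8, 186.7]
ee_rot: [-33.4, 90.0, -33.3]
force: [0.9, -0.9, -2.7]
gripper_width: 55.6
```

Request:
send_rows:
  commands:
    - [[0,0.5,0.06,0,0,0],[0,1,0.13,0,0,0],[0,1,0.13,0,0,0]]

```text
time_s: 37.88
ee_pos: [508.7, 73.9, 186.7]
ee_rot: [-30.6, 89.9, -30.5]
force: [-0.4, -0.9, -2.9]
gripper_width: 55.3
```

Request:
send_rows:
  commands:
    - [[0,0.5,0.06,0,0,0],[0,1,0.13,0,0,0],[0,1,0.13,0,0,0]]

```text
time_s: 38.25
ee_pos: [521.9, 173.7, 186.5]
ee_rot: [-37.8, 89.9, -37.7]
force: [-0.4, -0.8, -1.6]
gripper_width: 55.3
```

Request:
send_rows:
  commands:
    - [[0,0.5,0.06,0,0,0],[0,1,0.13,0,0,0],[0,1,0.13,0,0,0]]

```text
time_s: 38.62
ee_pos: [534.9, 273.5, 186.3]
ee_rot: [-54.0, 89.9, -54.0]
force: [-0.2, -1.0, -3.2]
gripper_width: 55.1
```

Run:
```python
from h import *
need(533,380,23,90)
p,_=env.grab_frame("wrist"); cv2.imwrite("pics/wbd.png",p[:,:,::-1])
p,_=env.grab_frame("top"); cv2.imwrite("pics/tbd.png",p[:,:,::-1])
```

```text
t 38.62 at [534.9 273.5 186.3] need [ 1.632  1.067 -0.019] [0.0001 0.0001 0.0001]
```

View pics/wbd.png

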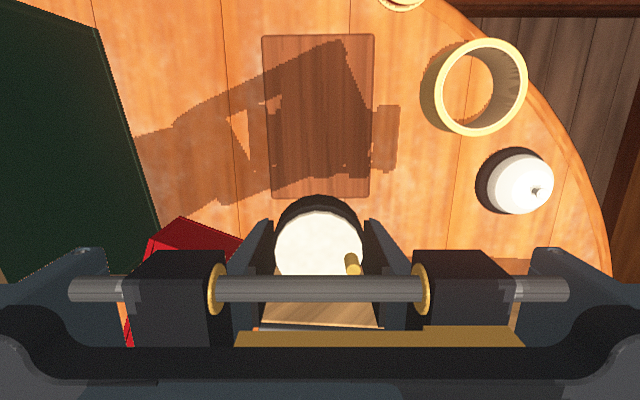

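View pics/tbd.png

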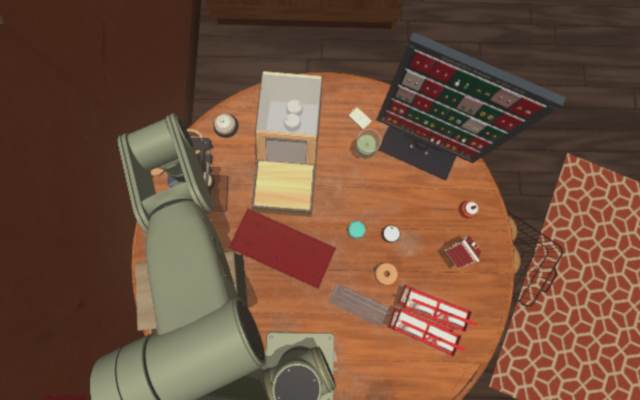

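Run:
```python
from h import *
q=np.array([ray("wrist",*q,15) for q in [(262,36),(375,34),(370,198),(272,198)]]).round(1);print(q,q.mean(0))
W=np.load("W.npy").reshape(-1,3); g=W[(W[:,2]>90)&(W[:,1]>200)&(W[:,1]<500)&(W[:,0]>100)&(W[:,0]<500)]; print(g.max(0),g.min(0))
```

```text
[[476.8 423.7  15. ]
 [593.6 425.4  15. ]
 [597.2 248.2  15. ]
 [478.9 248.3  15. ]] [536.625 336.4    15.   ]
[335.33022019 440.7999725  206.52066588] [100.0287934  200.02571836 132.83603991]
```

Request:
send_rows:
  commands:
    - [[0,0.5,0,0,0,0],[0.3,1,-0.01,0,0,0],[0.6,1,-0.01,0,0,0],[0.9,1,-0.01,0,0,0],[0.9,1,-0.01,0,0,0]]

```text
time_s: 39.35
ee_pos: [531.5, 369.9, 94.4]
ee_rot: [-138.0, 89.6, -138.1]
force: [0.0, 0.2, -2.4]
gripper_width: 55.8
```

Run:
```python
from h import *
need(533,380,23,90)
p,_=env.grab_frame("wrist"); cv2.imwrite("pics/wbd2.png",p[:,:,::-1])
```

```text
t 39.35 at [531.5 369.9  94.4] need [0.713 0.104 0.018] [-0.0004 -0.0008  0.0008]
```

View pics/wbd2.png

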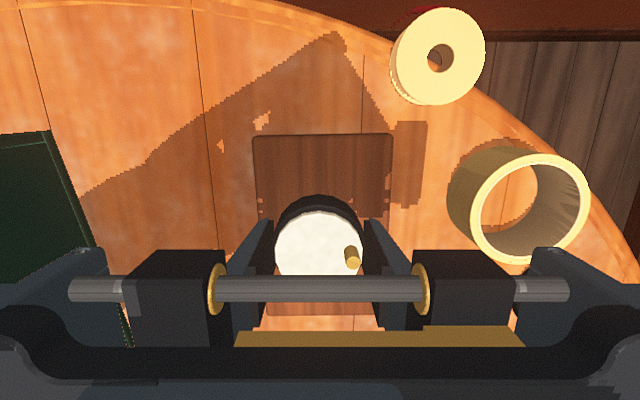

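Request:
send_rows:
  commands:
    - [[0.1,0.08,0.02,0,0,0],[0.3,0.08,0.02,0,0,0],[0.5,0.08,0.02,0,0,0],[0.62,0.08,0.02,0,0,0],[0.68,0.08,0.02,0,0,0],[0.68,0.08,0.02,0,0,0]]

```text
time_s: 40.15
ee_pos: [534.7, 381.6, 29.1]
ee_rot: [20.5, 90.0, 20.5]
force: [0.2, 0.1, -2.7]
gripper_width: 55.8
```

Run:
```python
from h import *
need(535,378,22.5,90); print(env.state()["force"])
```

```text
t 40.15 at [534.7 381.6  29.1] need [ 0.066 -0.036  0.003] [-0.      0.0001 -0.    ]
[ 0.19510607  0.14414756 -2.72257024]
```

Request:
send_rows:
  commands:
    - [[0.03,-0.03,0,0,0,0],[0.055,-0.03,0,0,0,0],[0.065,-0.03,0,0,0,0],[0.065,-0.03,0,0,0,0]]

```text
time_s: 40.65
ee_pos: [534.5, 378.5, 22.4]
ee_rot: [-33.2, 90.0, -33.2]
force: [0.4, 0.6, -2.1]
gripper_width: 55.4
```

Request:
send_rows:
  commands:
    - [[0.01,0,0,0,0,0],[0.01,0,0,0,0,0]]

```text
time_s: 40.9
ee_pos: [534.6, 378.6, 22.2]
ee_rot: [30.4, 90.0, 30.4]
force: [-1.4, -0.8, 2.8]
gripper_width: 55.3
```

Request:
send_rows:
  commands:
    - [[0,0,0,0,0,0],[0,0,0,0,0,0],[0,0,0,0,0,0],[0,0,0,0,0,0],[-0.3,0,0,0,0,0],[-0.7,0,0,0,0,0],[-1,0,0,0,0,0],[-1,-0.5,0,0,0,0],[-1,-1,0,0,0,0],[-1,-1,0,0,0,0]]
  jaw: -1

```text
time_s: 42.15
ee_pos: [534.2, 275.6, 121.6]
ee_rot: [-122.9, 89.9, -123.1]
force: [1.0, 0.9, -0.9]
gripper_width: 91.0
```

Run:
```python
from h import *
p,_=env.grab_frame("wrist"); cv2.imwrite("pics/wbd3.png",p[:,:,::-1])
for s in stands("wrist",z=44,p=p,amin=300,amax=60000): print(s)
p,_=env.grab_frame("top")
for s in stands("top",p=p)[:12]: print(s)
need(413.5,-284,190,90)
```

```text
(array([ 318.4,   73.5,   33.7, 3165. ]), array([536.1, 384.9,  44. ]), array([18.9,  3.9]), 117)
(array([ 571.8,  203.2,   39.5, 3809. ]), array([759. , 278.4,  44. ]), array([ 18.8, -35.9]), 119)
(array([298.3,  76.7,  20.2,  78. ]), array([939.2,  25.5,  29. ]), array([  5.3, -10.5]), 33)
(array([ 291.6,  112.1,   31.6, 1529. ]), array([811.4,  44.6,  29. ]), array([-79.8,  -0.5]), 90)
(array([359.7, 118.2,  10.1, 200. ]), array([ 795.4, -183.6,   29. ]), array([-8.6, -4.5]), 4)
(array([223.1, 121.3,   6.7, 132. ]), array([773.6, 271.1,  29. ]), None, 0)
(array([471.2, 207.8,   5.7,  75. ]), array([ 499.5, -544.3,   29. ]), None, 0)
(array([391.1, 233.1,   7.4, 166. ]), array([ 412.7, -283.6,   29. ]), array([17.9, -2.9]), 3)
(array([470.3, 250.5,  12.3,  64. ]), array([ 362.3, -534.7,   29. ]), None, 0)
(array([421.6, 298.7,  13.6, 130. ]), array([ 211.2, -375.8,   29. ]), None, 0)
(array([452.2, 310.2,  13.9, 128. ]), array([ 178.1, -469.5,   29. ]), None, 0)
(array([412. , 320.6,  14.1, 164. ]), array([ 145.4, -344.3,   29. ]), None, 0)
(array([441.6, 334. ,  14.2, 163. ]), array([ 107.3, -434.2,   29. ]), None, 0)
t 42.25 at [534.8 278.6 121.7] need [-0.689 -5.627 -1.205] [-0.0002  0.0001 -0.0001]
```

View pics/wbd3.png

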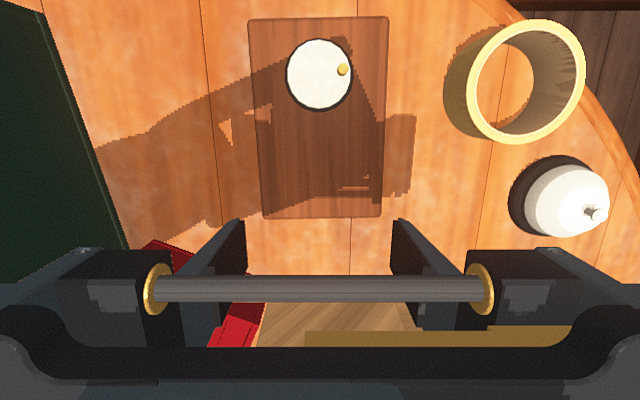

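Request:
send_rows:
  commands:
    - [[-0.4,0,0,0,0,0],[-0.7,-0.4,-0.1,0,0,0],[-0.7,-0.9,-0.2,0,0,0],[-0.7,-1,-0.2,0,0,0]]

```text
time_s: 42.75
ee_pos: [514.1, 177.8, 192.0]
ee_rot: [5.6, 90.0, 5.6]
force: [0.8, 1.2, 0.5]
gripper_width: 91.1
```

Request:
send_rows:
  commands:
    - [[0,-0.5,-0.1,0,0,0],[0,-1,-0.2,0,0,0],[0,-1,-0.2,0,0,0]]

```text
time_s: 43.12
ee_pos: [494.4, 77.5, 191.3]
ee_rot: [-166.5, 90.0, -166.7]
force: [1.1, 0.8, 0.5]
gripper_width: 91.0
```

Request:
send_rows:
  commands:
    - [[0,-0.5,-0.1,0,0,0],[0,-1,-0.2,0,0,0],[0,-1,-0.2,0,0,0]]

```text
time_s: 43.5
ee_pos: [475.0, -22.1, 191.4]
ee_rot: [38.5, 90.0, 38.3]
force: [-0.0, 1.0, 0.7]
gripper_width: 90.8
```

Request:
send_rows:
  commands:
    - [[0,-0.5,-0.1,0,0,0],[0,-1,-0.2,0,0,0],[0,-1,-0.2,0,0,0]]

```text
time_s: 43.88
ee_pos: [455.5, -122.1, 191.3]
ee_rot: [23.9, 90.0, 23.8]
force: [-0.7, 0.2, -0.0]
gripper_width: 91.3
```

Request:
send_rows:
  commands:
    - [[0.1,-0.5,-0.1,0,0,0],[0.5,-1,-0.2,0,0,0],[0.5,-1,-0.2,0,0,0],[0.5,-1,-0.2,0,0,0]]

```text
time_s: 44.38
ee_pos: [435.8, -220.0, 141.4]
ee_rot: [63.5, 89.9, 63.6]
force: [-0.4, 0.7, 0.0]
gripper_width: 91.4
```

Run:
```python
from h import *
need(413.5,-284,60,90)
p,_=env.grab_frame("wrist"); cv2.imwrite("pics/wD5.png",p[:,:,::-1])
```

```text
t 44.38 at [ 435.8 -220.   141.4] need [ 0.813 -0.641 -0.224] [ 0.0001  0.0001 -0.0002]
```

View pics/wD5.png

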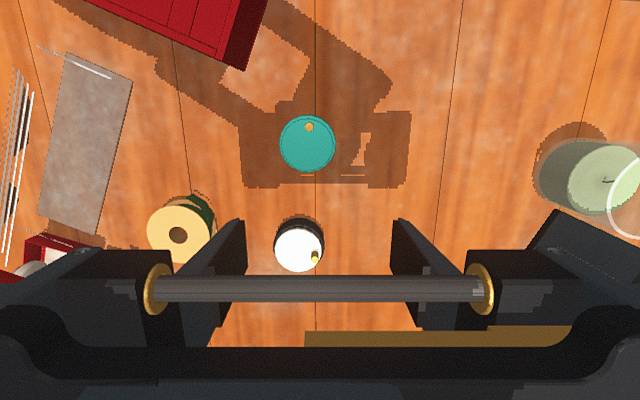

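Request:
send_rows:
  commands:
    - [[0.1,-0.4,-0.15,0,0,0],[0.4,-0.64,-0.22,0,0,0],[0.8,-0.64,-0.22,0,0,0],[0.8,-0.64,-0.22,0,0,0]]

```text
time_s: 44.92
ee_pos: [411.8, -283.4, 60.2]
ee_rot: [138.9, 89.7, 139.0]
force: [-0.1, 1.0, 0.5]
gripper_width: 91.5
```

Run:
```python
from h import *
need(413.5,-284,5,90)
p,_=env.grab_frame("wrist"); cv2.imwrite("pics/wD6.png",p[:,:,::-1])
```

```text
t 44.92 at [ 411.8 -283.4   60.2] need [ 0.552 -0.008  0.019] [ 0.0002 -0.0006 -0.0005]
```

View pics/wD6.png

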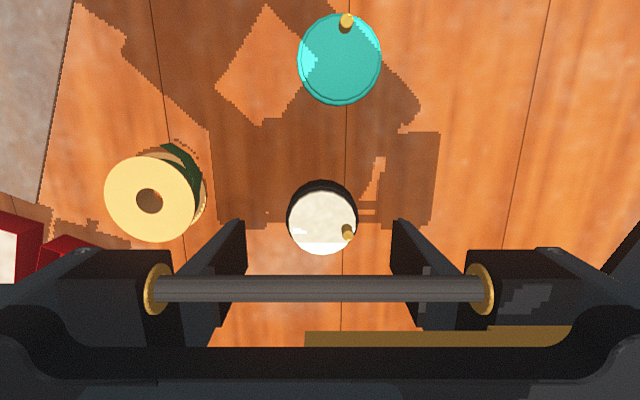

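Request:
send_rows:
  commands:
    - [[0.2,0,0.01,0,0,0],[0.4,0,0.01,0,0,0],[0.5,0,0.01,0,0,0],[0.55,0,0.01,0,0,0],[0.55,0,0.01,0,0,0]]

```text
time_s: 45.6
ee_pos: [413.9, -285.6, 7.1]
ee_rot: [-37.2, 89.9, -37.2]
force: [0.0, -1.0, 0.8]
gripper_width: 90.9
```

Request:
send_rows:
  commands:
    - [[0,0,0,0,0,0],[0,0,0,0,0,0],[0,0,0,0,0,0],[0,0,0,0,0,0],[0,0,0,0,0,0],[0,0,0,0,0,0],[-0.3,0,0,0,0,0],[-0.7,0,0,0,0,0],[-1,0,0,0,0,0]]
  jaw: 1
  force: 20

```text
time_s: 46.72
ee_pos: [413.0, -285.3, 107.3]
ee_rot: [156.7, 90.0, 156.7]
force: [0.3, -1.1, -3.1]
gripper_width: 55.6
```

Run:
```python
from h import *
need(535,292,190,90)
```

```text
t 46.73 at [ 413.  -285.3  107.3] need [-0.827  5.773  1.218] [-0.     -0.0001 -0.    ]
```

Request:
send_rows:
  commands:
    - [[-0.4,0,0,0,0,0],[-0.83,0.2,0,0,0,0],[-0.83,0.7,0.1,0,0,0],[-0.83,1,0.2,0,0,0]]

```text
time_s: 47.22
ee_pos: [432.6, -183.6, 189.3]
ee_rot: [141.8, 89.9, 141.8]
force: [0.5, 0.2, -3.1]
gripper_width: 55.2
```

Request:
send_rows:
  commands:
    - [[0,0.5,0.1,0,0,0],[0,1,0.2,0,0,0],[0,1,0.2,0,0,0]]

```text
time_s: 47.6
ee_pos: [452.9, -82.6, 188.7]
ee_rot: [151.4, 89.9, 151.6]
force: [0.6, -1.6, -3.2]
gripper_width: 55.5
```

Request:
send_rows:
  commands:
    - [[0,0.5,0.1,0,0,0],[0,1,0.2,0,0,0],[0,1,0.2,0,0,0]]

```text
time_s: 47.98
ee_pos: [473.4, 16.2, 188.8]
ee_rot: [172.6, 89.9, 172.8]
force: [0.5, -0.2, -3.3]
gripper_width: 55.3
```

Request:
send_rows:
  commands:
    - [[0,0.5,0.1,0,0,0],[0,1,0.2,0,0,0],[0,1,0.2,0,0,0]]

```text
time_s: 48.35
ee_pos: [493.8, 115.4, 188.8]
ee_rot: [-154.6, 90.0, -154.5]
force: [-0.4, -1.1, -4.0]
gripper_width: 55.6
```

Request:
send_rows:
  commands:
    - [[0,0.5,0.1,0,0,0],[0,1,0.2,0,0,0],[0,1,0.2,0,0,0],[0,1,0.2,0,0,0]]

```text
time_s: 48.85
ee_pos: [513.1, 212.3, 188.8]
ee_rot: [-129.0, 89.8, -129.0]
force: [-0.3, -0.4, -2.7]
gripper_width: 55.6
```

Run:
```python
from h import *
need(535,292,90,90)
```

```text
t 48.85 at [513.1 212.3 188.8] need [0.986 0.799 0.22 ] [-0.0002 -0.0003  0.0004]
```

Request:
send_rows:
  commands:
    - [[0,0.5,0.1,0,0,0],[0.2,0.79,0.22,0,0,0],[0.6,0.79,0.22,0,0,0],[0.98,0.79,0.22,0,0,0],[0.98,0.79,0.22,0,0,0],[0.98,0.79,0.22,0,0,0]]

```text
time_s: 49.6
ee_pos: [536.7, 292.6, 93.0]
ee_rot: [18.1, 89.9, 18.0]
force: [-0.4, 0.1, -2.8]
gripper_width: 55.2
```

Run:
```python
from h import *
need(535,292,22,90)
p,_=env.grab_frame("wrist"); cv2.imwrite("pics/wbd5.png",p[:,:,::-1])
```

```text
t 49.6 at [536.7 292.6  93. ] need [ 0.71  -0.007 -0.019] [-0.0003  0.0003 -0.0001]
```

View pics/wbd5.png

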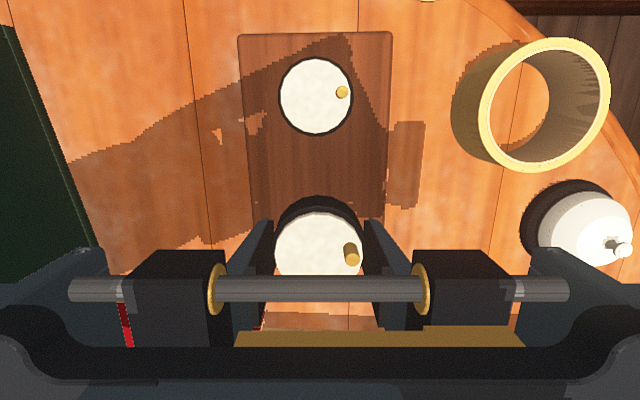

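Request:
send_rows:
  commands:
    - [[0.2,0,-0.02,0,0,0],[0.4,0,-0.02,0,0,0],[0.55,0,-0.02,0,0,0],[0.65,0,-0.02,0,0,0],[0.69,0,-0.02,0,0,0],[0.7,0,-0.02,0,0,0],[0.7,0,-0.02,0,0,0]]

```text
time_s: 50.52
ee_pos: [533.8, 293.7, 21.8]
ee_rot: [22.4, 89.9, 22.4]
force: [-0.6, -0.5, -4.0]
gripper_width: 55.6
```

Run:
```python
from h import *
need(535,292,22,90); print(env.state()["force"])
```

```text
t 50.52 at [533.8 293.7  21.8] need [-0.002 -0.017  0.012] [-0.      0.0001 -0.0001]
[-0.6231775  -0.49727521 -4.00182184]
```

Request:
send_rows:
  commands:
    - [[0.01,0,0,0,0,0],[0.01,0,0,0,0,0]]

```text
time_s: 50.78
ee_pos: [533.9, 293.7, 21.6]
ee_rot: [25.7, 89.9, 25.7]
force: [-0.7, -1.0, 5.0]
gripper_width: 55.6
```

Request:
send_rows:
  commands:
    - [[0,0,0,0,0,0],[0,0,0,0,0,0],[0,0,0,0,0,0],[0,0,0,0,0,0],[-0.3,0,0,0,0,0],[-0.7,0,0,0,0,0],[-1,0,0,0,0,0],[-1,-0.5,-0.3,0,0,0],[-1,-1,-0.6,0,0,0],[-1,-1,-0.6,0,0,0]]
  jaw: -1

```text
time_s: 52.02
ee_pos: [470.4, 190.6, 120.2]
ee_rot: [-151.1, 89.8, -151.2]
force: [1.5, 0.2, 0.2]
gripper_width: 91.3
```

Request:
send_rows:
  commands:
    - [[-0.8,0,0,0,0,0],[-0.8,-0.5,-0.5,0,0,0],[-0.8,-1,-1,0,0,0],[-0.8,-1,-1,0,0,0],[-0.8,-1,-1,0,0,0]]

```text
time_s: 52.65
ee_pos: [374.0, 93.6, 201.0]
ee_rot: [20.5, 89.9, 20.5]
force: [0.6, 0.3, -0.5]
gripper_width: 91.6
```

Run:
```python
from h import *
p,_=env.grab_frame("wrist"); cv2.imwrite("pics/wF.png",p[:,:,::-1])
p,_=env.grab_frame("top"); cv2.imwrite("pics/tF.png",p[:,:,::-1])
for s in stands("top",p=p)[:7]: print(s)
p,_=env.grab_frame("side"); cv2.imwrite("pics/sF.png",cv2.resize(p[100:340,120:480,::-1],None,fx=2,fy=2))
print(env.state()["time_s"])
```

```text
(array([ 292.2,  116.4,   28.4, 1374. ]), array([796.4,  42.1,  29. ]), array([-65.6,  -0.9]), 102)
(array([359.7, 118.2,  10.1, 200. ]), array([ 795.4, -183.6,   29. ]), array([-10.8,  -0.9]), 5)
(array([223.1, 121.5,   6.7, 127. ]), array([772.8, 271.1,  29. ]), None, 0)
(array([183.1, 190.7,   7.5, 165. ]), array([536.3, 385.3,  29. ]), array([17.1,  3.9]), 2)
(array([210. , 191.6,   7.5, 167. ]), array([535.2, 298.8,  29. ]), array([16.7,  7.1]), 2)
(array([471.2, 207.8,   5.7,  75. ]), array([ 499.5, -544.3,   29. ]), None, 0)
(array([470.3, 250.5,  12.3,  63. ]), array([ 362.3, -534.8,   29. ]), None, 0)
52.8
```

View pics/wF.png

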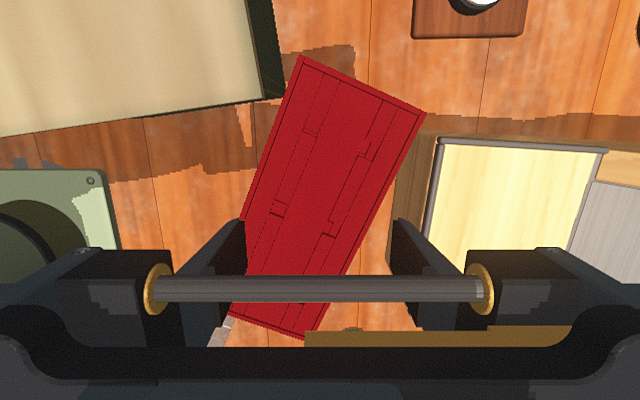

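View pics/tF.png

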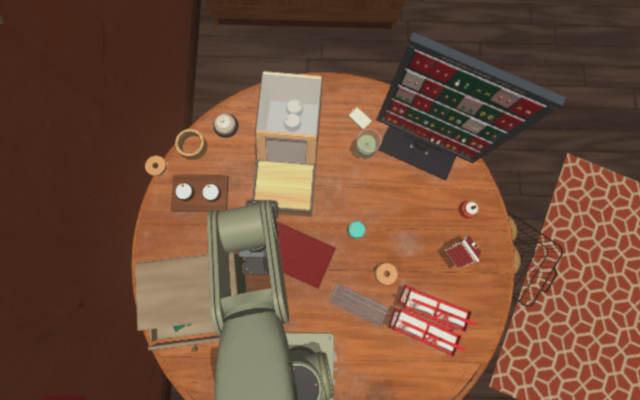

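View pics/sF.png

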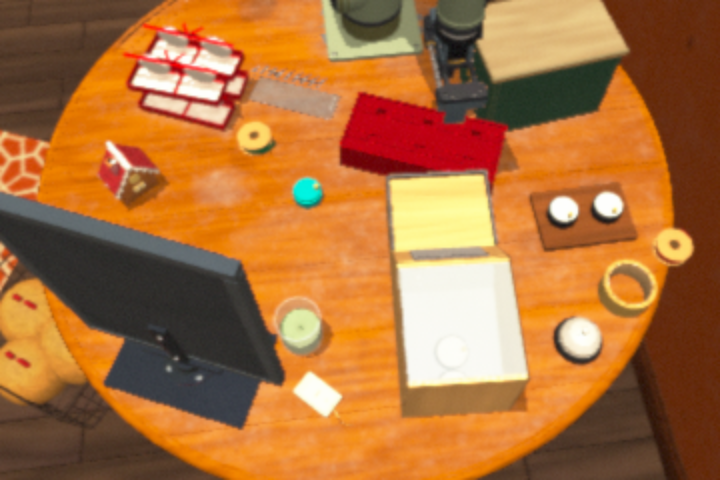

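```bash
python3 -c "
from workcell import env
print(env.job_done(), env.state()['time_s'])"
```

```text
the job is handed in; nothing more can be done
the job is handed in; nothing more can be done
```

I found four stands on the table and tested each one. The job was handed in at about 53 s of the 210 s allowed; the hand-in reports no verdict.

- **Run free:** two discs kept coasting after the push, one turning 33° in 0.15 s. Both stands are upright on the display board, at about (536, 383) and (535, 296).
- **Bind:** two discs stopped at once, with no stud movement over 0.25 s of images. Both stands were put on the shelf and pushed through the flap. They show inside the bin through the clear roof.
- **Final pictures:** the shelf is empty and the flap is shut. The candle jar, tape, ribbon spool and turquoise look-alike are where they were, and the arm is clear of everything.

One push did not go cleanly. The push on one binding stand also slid its base about 20 mm, though its disc still turned about 47° and then stopped dead. I did not test that stand again. I saw no sign of a stand being knocked aside. The camera readings of position disagreed by 2–6 mm, well inside the margins of the board.

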